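Empty the returns basket over the stop of the tipping station

ROBOT

A 6-joint arm with a two-finger parallel gripper is mounted at the origin on the work surface. World frame = base frame: x ahead of the robot, y to its left, z up, the work surface at z = 0. Lengths are in m, angles in rad, forces in N, time in s.
With the tool pointing down it reaches from about 0.375 to 0.825 m from the base axis. Payload 5.5 kg.
Tool frame: the origin (TCP) lies on the centre line of the jaws, within the pads' length; the fingertips stand 8 mm ahead of it and the grasp point (between the pads) lies 11 mm behind it; z points along the fingers, y is the direction in which the jaws open and shut (so a half turn about z gives the same grasp; the last joint's range is limited). The gripper opens to 85 mm and grips with 20 to 120 N. Pads are 22 mm wide; open, the fingers measure 114 mm over their backs; the gripper's body (76 mm by 85 mm) begins 54 mm behind the grasp point. The pads swing forward as they close: fully open they stand 13 mm farther back than shut.
Start: joints at [1.152, 0.314, -0.047, 1.21, 0, 1.571], TCP at [0.244, 0.548, 0.239] pointing down, gripper open.
Joint ranges: [-2.67, 2.67], [-0.69, 1.73], [-1.03, 1.25], [-2.08, 2.16], [-1.42, 1.45], [-3.14, 3.14]. Speed limits (rad/s): [2.39, 2.39, 3.01, 3.14, 3.14, 3.14].

INTERFACE

Orientations are given as a rotation vector (axis times angle).
In Python, from rig import robot gives the robot as it stands.
- The arm moves only by the tool play_rows, never from a script. Its argument "series" is one flat list of numbers, 6 for each row, row after row: the shift along the tool's x, y, z in cm, then the turn, a rotation vector about the tool's x, y, z in degrees. In form: [x, y, z, wx, wy, wz, x, y, z, wx, wy, wz, ...]. A call has 1 to 12 rows; each row shifts and turns the commanded pose from where the row before left it, along the tool's axes as they then stand; what a row does not reach is not made up. A row lasts 1/10 s, in which the tool goes at most 50 mm and 8.59 degrees, less where a joint would pass 70% of its speed; a pose out of reach is approached as far as the arm can. A call with a gripper value outside its range is refused whole. "grip" is the closure, from 0 (fully open) to 1 (shut), set as the call begins (left out, the last holds). The fingers move at their own pace and stop on an object; "squeeze" is the grip in N (left out, the last holds). Time passes only in rows, so rows that do not move let the fingers close. It gives the time, the measured TCP pose, the force and the opening at its end, in the units of the state.
- robot.sense(): the state, without advancing time (a new reading comes with each control period).
- robot.grab_frame(name): name is "scene" or "top"; returns a dict with "img" (384x512x3 uint8, red, green, blue), "fx", "fy", "cx", "cy" (pixels), "extrinsics" (4x4, takes a point from camera to world coordinates). Camera axes: x right, y down, z forward; pixel columns grow to the right and rows downward; lengths in m; the calibration is good to about 2 mm. A picture is of the moment at which its call begins. There is no depth.
- robot.hand_in(): hands the job in, once; it reports no verdict.
Trained networks look in the newest picture that a camera, given by its name, has taken for a name from the list of things; names that differ only in an ending like _2 or _b are one class to them, and where a whole thing is asked for, a point or a joint stands for the part that bears it (a point fixed in the world has none). Each returns a list of dicts, best first, with "conf" (0 to 1); they miss things now and then, are a little off and sometimes report something else, mostly with a low value. They report only what shows in the picture. A call takes as long as a camera call. They do not tell look-alikes from the thing itself.
- robot.spot_in(camera, name): "box" ([left, top, width, height] in pixels, round what is visible of it).
- robot.outline_of(camera, name): "pixels" (384x512 bool, what is visible of it) and "box" ([left, top, width, height] in pixels, round what is visible of it).
The state is a dict: "time_s": time; "q": joint angles; "dq": joint speeds; "joint_efforts": joint torques, N m; "eef_pos": TCP position; "eef_rot": TCP orientation; "force": force on the tool from outside, world axes, zero at the start; "moment": the same for the moment, N m; "grip_width": finger opening in m.
Only numpy, scipy, OpenCV 4.12 (cv2) and the standard library are available. Lean on these libraries where they do the work, as an engineer would, in place of code of your own. Each camera call takes 0.05 s, during which the arm holds its last target. There are 200 camera calls.

TASK

The amber bottle is in the way on the steel loading shelf: stand it upright on the round grey mat. Then carry the blue basket by its swinging handle onto the shelf, set it down upright, square and close up to the black stop strip, and tip it forward over the strip, its lower edge staying on the strip, until it lies on its side and all four cartons have slid down the chute into the sorting tray. Stand the empty basket back upright on the shelf and let go, without knocking the green basket, the white jar or the wash bottle out of place.

Things in the scene. Friction and masses are not known exactly. Their poses are not given: they have to be found in the camera images.
- station: Fixed stainless tipping station, 240 mm wide (y +-120). Origin on the counter, below the middle of the stop strip's rear face; x points down the chute, z up. Along x: level loading shelf (-140 to 0 mm, top at z = 70), stop strip, chute, sorting tray. Steel, basket and cartons are smooth (friction about 0.3), the rubber strip grips (about 0.9).
- basket: Blue plastic carry basket to be emptied, loose, about 0.25 kg with handle, 105 (x) x 150 (y) x 95 mm high, walls and floor 4 mm, a rim flange standing out 8 mm round the top. Origin at the centre of its underside, z up. Starts upright on the counter, left or right of the station, four cartons standing in it. Its +x and -x sides are alike.
- bail (a joint): Swing of the blue basket's bail handle, rad: 0 = straight up from the basket, positive = leaning to the basket's +x, limits +-2.3. Slightly stiff (0.025 N m): it stays where it is left. Starts leaning up to 0.7 either way.
- bail_grip (a point): Centre of the white grip tube of the blue basket's bail: a round bar, 16 mm in diameter, 85 mm long, parallel to the basket's y, 95 mm from the hinge axis (178 mm above the underside when the bail is upright). The tube turns easily on the wire, so that the basket swings below a hand that holds it.
- bottle: Amber medicine bottle with white cap and paper label, 54 mm in diameter, 105 mm high, the cap 48 mm in diameter and 16 mm high, about 0.16 kg. Origin at the centre of its underside, z up. It starts upright on the loading shelf, where it is in the way.
- mat: Round flat grey mat fixed on the counter, 100 mm in diameter, 3 mm thick; on the left or the right of the station. Origin at the centre of its underside.
- green_basket: Green basket like the blue one, handle up or leaning up to 0.7 rad, with two cartons in it: a bystander. Origin at the centre of its underside. The two baskets stand one left and one right of the station, either way round.
- jar: White jar with blue cap, 56 mm in diameter, 85 mm high, loose bystander. Origin at the centre of its underside.
- wash_bottle: Clear wash bottle with green cap, 60 mm in diameter, 165 mm high, loose bystander. Origin at the centre of its underside.
- carton_red: White medicine carton with red bands, 40 x 60 x 66 mm (x, y, z), about 50 g, loose, standing upright in the blue basket. Origin at the centre of its underside.
- carton_blue: White medicine carton with blue bands, 38 x 62 x 58 mm (x, y, z), about 50 g, loose, standing upright in the blue basket. Origin at the centre of its underside.
- carton_purple: White medicine carton with purple bands, 38 x 58 x 70 mm (x, y, z), about 50 g, loose, standing upright in the blue basket. Origin at the centre of its underside.
- carton_orange: White medicine carton with orange bands, 40 x 62 x 55 mm (x, y, z), about 50 g, loose, standing upright in the blue basket. Origin at the centre of its underside.
- stop (a point): Middle of the top rear edge of the stop strip: station x = 0, y = 0, z = 82 mm. The strip is black rubber, 8 mm thick, runs right across the station and stands 12 mm above the shelf. Behind it is the shelf; before it the chute falls at 33 degrees from x = 8, z = 74 mm to the tray. Axes as the station's.
- tray (a point): Middle of the sorting tray's floor, at z = 6 mm; the tray reaches from the foot of the chute (station x = 113 mm) to x = 316, between side walls at y = +-116, 48 mm high. The cheeks beside the chute are 62 mm high. Axes as the station's.
- bail_hinge (a point): Middle of the hinge axis of the blue basket's bail handle: on the basket's z axis, 83 mm above its underside. The hinge axis is the basket's y. The bail is a U of 6 mm wire, 183 mm wide over all, that passes outside the basket's two ends. Loaded, the basket goes over the strip by itself only once it leans about 80 degrees; hanging empty it can lean up to 0.3 rad.
There are look-alikes about, which are no part of the job. What is shaped like the carton_purple but yellow is not meant.

How it is judged:
On the way, in this order (a step that is already met when the one before it is completed fails the run):
1. the blue basket stands upright on the loading shelf, square and close up to the stop strip, its cartons still in it (angle between basket's own z axis and vertical below 0.12 rad and x of basket in the frame of station between -0.082 and -0.046 m and y of basket in the frame of station between -0.05 and 0.05 m and z of basket in the frame of station between 0.062 and 0.08 m and angle between the x axis of basket and the x axis of station, either way round below 0.2 rad and distance between each of carton_red, carton_blue, carton_purple, carton_orange and basket below 0.1 m), for 0.2 s.
2. the blue basket is tipped over onto its side, mouth down the chute, with its lower edge still on the stop strip (angle between basket's own z axis and vertical above 1.6 rad and x of basket in the frame of station between -0.045 and 0.065 m and z of basket in the frame of station between 0.095 and 0.175 m), for 0.2 s.
At the end, for the whole second after the job is handed in: Amber bottle upright on the mat (centres within 30 mm); blue basket upright and wholly on the shelf, within 55 mm of its middle line; all four cartons at rest in the sorting tray or at the chute's foot (60 to 320 mm from the stop). Green basket, jar and wash bottle within 30 mm of their places (angle between each of bottle, basket's own z axis and vertical below 0.1 rad and horizontal distance between bottle and mat below 0.03 m and height (world z) of bottle between -0.002 and 0.01 m and x of basket in the frame of station between -0.098 and -0.042 m and y of basket in the frame of station between -0.055 and 0.055 m and z of basket in the frame of station between 0.062 and 0.08 m and linear speed of each of basket, bottle, carton_red, carton_blue, carton_purple, carton_orange below 0.02 m/s and x of carton_red in the frame of station between 0.06 and 0.32 m and y of carton_red in the frame of station between -0.12 and 0.12 m and z of each of carton_red, carton_blue, carton_purple, carton_orange in the frame of station below 0.1 m and x of carton_blue in the frame of station between 0.06 and 0.32 m and y of carton_blue in the frame of station between -0.12 and 0.12 m and x of carton_purple in the frame of station between 0.06 and 0.32 m and y of carton_purple in the frame of station between -0.12 and 0.12 m and x of carton_orange in the frame of station between 0.06 and 0.32 m and y of carton_orange in the frame of station between -0.12 and 0.12 m); the robot touches nothing.
It fails at once if the green basket is moved more than 30 mm or tipped (distance of green_basket from where it was at the start of the episode above 0.03 m or angle between green_basket's own z axis and vertical above 0.15 rad).
It fails at once if the white jar or the wash bottle is moved more than 30 mm or tipped (distance of any of jar, wash_bottle from where it was at the start of the episode above 0.03 m or angle between any of jar, wash_bottle's own z axis and vertical above 0.3 rad).
It also fails if it takes over 72 s, if anything falls off the work surface, if the arm or the gripper's body presses on something with over 40 N, if the wrist force passes 120 N, or if a joint passes its speed limit or range.

## Working session

There is one attempt and no reset: what is moved stays moved. The work goes in short steps, Python scripts to look and compute and a tool call to move; the robot and the scene stay as the last step left them, time stands still between calls to the robot, and variables do not carry over. Pictures are saved under pics/ and viewed, about 8 in all and at most 12, crops included, and the job is handed in when it is done.

Besides the shell and the picture viewer there is one more tool, called as name(argument=value, ...), one argument or row to a line, values as JSON. play_rows: Moves the arm, as the interface text tells. Its arguments: {"type":"object","properties":{"series":{"type":"array"},"grip":{"type":"number"},"squeeze":{"type":"number"}},"required":["series"]}

```bash
ls; mkdir -p pics
python3 - <<'E'
from rig import robot
import cv2,numpy as np
s=robot.sense(); print(s['eef_pos'],s['eef_rot'],s['force'],s['grip_width'])
ims=[]
for c in ['scene','top']:
    f=robot.grab_frame(c); cv2.imwrite(f'pics/{c}0.png',f['img'][:,:,::-1])
    print(c,f['fx'],f['fy'],f['cx'],f['cy'],np.round(f['extrinsics'],4).tolist())
    for n in ['station','basket','bottle','mat','green_basket','jar','wash_bottle','carton_red','carton_blue','carton_purple','carton_orange','bail_grip']:
        print(n,[(np.round(d['box']).astype(int).tolist(),round(d['conf'],2)) for d in robot.spot_in(c,n)[:4]])
print(robot.sense()['time_s'])
E
```

```text
pics
[0.2437763  0.5476338  0.23844561] [-6.52960781e-01 -3.07265596e+00  2.60164476e-03] [-0.06092696 -0.22648522  1.09561494] 0.0853054592646553
scene 349.9869591247509 349.9869591247509 250.56716116557004 190.6893127724033 [[0.7529, 0.4835, -0.4466, 0.9668], [0.6581, -0.5582, 0.5052, -0.4959], [-0.005, -0.6742, -0.7385, 0.8158], [0.0, 0.0, 0.0, 1.0]]
station [([181, 161, 188, 142], 0.93)]
basket [([92, 226, 81, 90], 0.74), ([110, 225, 50, 76], 0.55), ([127, 251, 21, 26], 0.29)]
bottle [([228, 153, 22, 36], 0.74), ([180, 160, 193, 143], 0.63)]
mat [([314, 172, 30, 22], 0.75)]
green_basket [([287, 98, 40, 62], 0.66)]
jar [([140, 329, 34, 39], 0.92), ([92, 224, 85, 92], 0.53)]
wash_bottle [([349, 117, 24, 49], 0.9)]
carton_red [([139, 249, 23, 30], 0.54)]
carton_blue [([126, 275, 20, 20], 0.77)]
carton_purple [([126, 248, 22, 29], 0.86), ([65, 244, 31, 27], 0.7), ([106, 214, 25, 36], 0.65), ([347, 115, 29, 49], 0.53)]
carton_orange [([116, 270, 21, 22], 0.63), ([287, 96, 42, 64], 0.19)]
bail_grip [([109, 222, 47, 79], 0.96), ([126, 274, 23, 23], 0.36)]
top 359.4471916821365 359.4471916821365 253.38194719160103 192.16007700098942 [[-0.0186, -0.9957, 0.091, 0.4349], [-0.9994, 0.0157, -0.032, 0.0254], [0.0304, -0.0915, -0.9953, 1.154], [0.0, 0.0, 0.0, 1.0]]
station [([208, 89, 92, 158], 0.68)]
basket [([334, 181, 72, 57], 0.67), ([152, 150, 31, 29], 0.38)]
bottle [([238, 203, 18, 18], 0.56)]
mat [([151, 149, 32, 31], 0.83), ([86, 183, 75, 62], 0.33)]
green_basket [([86, 186, 77, 58], 0.82), ([350, 215, 22, 18], 0.41)]
jar [([373, 146, 24, 22], 0.93)]
wash_bottle [([94, 147, 33, 26], 0.87)]
carton_red [([344, 196, 21, 18], 0.79)]
carton_blue [([361, 190, 17, 17], 0.53)]
carton_purple [([376, 253, 24, 22], 0.84), ([352, 215, 21, 15], 0.77), ([341, 252, 28, 12], 0.76)]
carton_orange [([369, 205, 24, 13], 0.64), ([334, 183, 71, 56], 0.61)]
bail_grip [([362, 192, 40, 15], 0.83)]
1.3
```

Run:
```python
import cv2,numpy as np
a=cv2.imread('pics/scene0.png');b=cv2.imread('pics/top0.png')
# two crops stacked
A=cv2.resize(a[80:380,60:400],None,fx=1.18,fy=1.0*1.18)
cv2.imwrite('pics/v1.png',cv2.resize(a[80:380,60:400],(680,600),interpolation=cv2.INTER_CUBIC))
cv2.imwrite('pics/v2.png',cv2.resize(b[80:290,70:420],(800,480),interpolation=cv2.INTER_CUBIC))
```

```text
(no output)
```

View pics/v1.png

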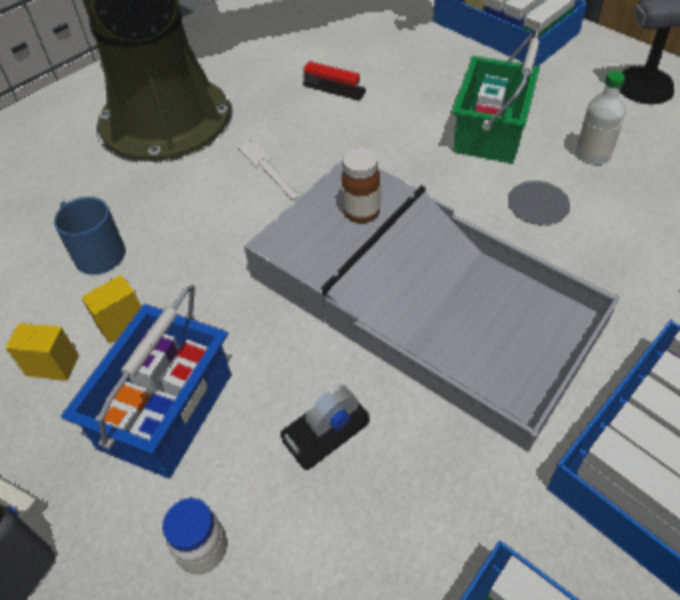

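View pics/v2.png

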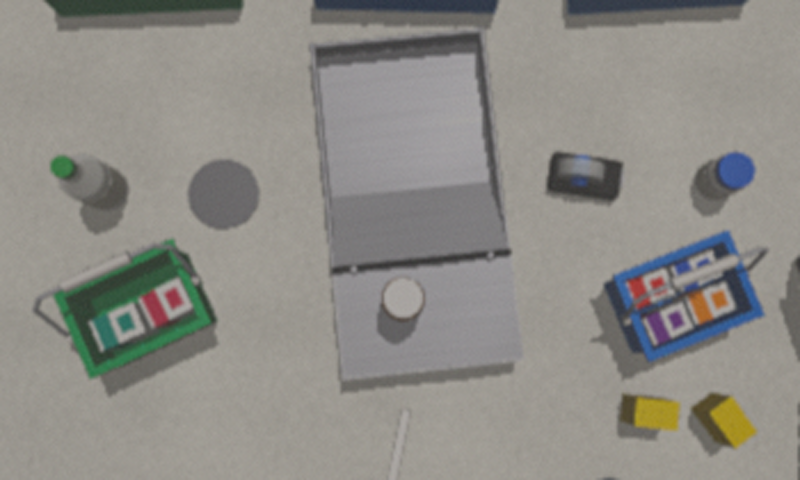

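Scene view (v1 crop): the blue basket with four cartons is at full px (133,270), its tube at about (136,251). The amber bottle is on the shelf at (240,165) and the grey mat at (329,183). The green basket and wash bottle are far left, the jar is at (157,348), and the yellow cartons are distractors. Top view (v2 crop): bottle cap (246,211), mat (168,164), basket (370,210), tube (379,197), strip from (216,198) to (293,190).

```bash
cat > h.py <<'E'
import numpy as np,cv2
from scipy.optimize import minimize
from scipy.spatial.transform import Rotation as R
CAM={'scene':(349.987,250.567,190.689,np.array([[0.7529,0.4835,-0.4466,0.9668],[0.6581,-0.5582,0.5052,-0.4959],[-0.005,-0.6742,-0.7385,0.8158],[0,0,0,1]])),
'top':(359.447,253.382,192.160,np.array([[-0.0186,-0.9957,0.091,0.4349],[-0.9994,0.0157,-0.032,0.0254],[0.0304,-0.0915,-0.9953,1.154],[0,0,0,1]]))}
def proj(c,P):
    f,cx,cy,E=CAM[c]; q=(np.atleast_2d(P)-E[:3,3])@E[:3,:3]
    return np.c_[f*q[:,0]/q[:,2]+cx,f*q[:,1]/q[:,2]+cy]
def ray(c,u,v):
    f,cx,cy,E=CAM[c]; d=E[:3,:3]@np.array([(u-cx)/f,(v-cy)/f,1]); return E[:3,3],d/np.linalg.norm(d)
def atz(c,u,v,z):
    o,d=ray(c,u,v); return o+d*(z-o[2])/d[2]
def tri(a,b):
    o1,d1=ray('scene',*a);o2,d2=ray('top',*b)
    s=np.linalg.lstsq(np.c_[d1,-d2],o2-o1,rcond=None)[0]
    p,q=o1+s[0]*d1,o2+s[1]*d2; return (p+q)/2,np.linalg.norm(p-q)
def place(pts,x,y,yaw,z=0):
    return np.c_[R.from_euler('z',yaw).apply(pts)+[x,y,z]]
def fit(pts,masks,x0):
    """fit x,y,yaw so the projected hull matches the hull of the mask in each view"""
    def cost(p):
        J=0
        for c,m in masks.items():
            S=4; im=np.zeros((384*S//2,512*S//2),np.uint8)
            h=cv2.convexHull((proj(c,place(pts,*p))*S/2*16).astype(np.int32))
            cv2.fillConvexPoly(im,h,1,shift=4); mm=cv2.resize(m.astype(np.uint8),(im.shape[1],im.shape[0]),interpolation=cv2.INTER_NEAREST)
            J+=1-(im&mm).sum()/max(1,(im|mm).sum())
        return J
    r=min((minimize(cost,np.array(s),method='Nelder-Mead',options=dict(initial_simplex=np.array([s]+[np.array(s)+d for d in np.diag([.015,.015,.15])]),xatol=2e-4,fatol=1e-4)) for s in ([x0]+[[x0[0],x0[1],x0[2]+.2],[x0[0]+.01,x0[1]-.01,x0[2]-.2]])),key=lambda r:r.fun)
    return r.x,r.fun
def hull(m):
    m=cv2.morphologyEx(m.astype(np.uint8),cv2.MORPH_OPEN,np.ones((2,2)))
    n,l,st,_=cv2.connectedComponentsWithStats(m)
    o=np.zeros_like(m); ys,xs=np.nonzero(m); h=cv2.convexHull(np.c_[xs,ys].astype(np.int32)); cv2.fillConvexPoly(o,h,1); return o
def box(x0,x1,y0,y1,z0,z1): return np.array([[x,y,z] for x in(x0,x1) for y in (y0,y1) for z in (z0,z1)])
BASKET=np.r_[box(-.0605,.0605,-.083,.083,.09,.095),box(-.0525,.0525,-.075,.075,0,.09)]
E
python3 - <<'E'
from h import *
I={c:cv2.imread(f'pics/{c}0.png') for c in CAM}
def bmask(c,b,lo,hi):
    m=cv2.inRange(cv2.cvtColor(I[c],cv2.COLOR_BGR2HSV),lo,hi)>0; w=np.zeros_like(m); w[b[1]:b[3],b[0]:b[2]]=1; return m&w
M={'scene':bmask('scene',(88,222,176,320),(98,110,40),(125,255,255)),'top':bmask('top',(332,178,408,242),(98,110,40),(125,255,255))}
p0=atz('top',370,210,.06); print('guess',p0)
x,f=fit(BASKET,{k:hull(v) for k,v in M.items()},[p0[0],p0[1],.3]); print('basket',x,f)
G={'scene':bmask('scene',(283,95,332,165),(60,110,30),(90,255,255)),'top':bmask('top',(84,180,166,248),(60,110,30),(90,255,255))}
p0=atz('top',127,214,.06)
xg,f=fit(BASKET,{k:hull(v) for k,v in G.items()},[p0[0],p0[1],.3]); print('green',xg,f)
# strip
D={'scene':(I['scene'].max(2)<60),'top':(I['top'].max(2)<75)}
w=np.zeros((384,512),bool); w[165:235,215:278]=1; D['scene']&=w
w=np.zeros((384,512),bool); w[184:202,212:298]=1; D['top']&=w
print(D['scene'].sum(),D['top'].sum())
p0=atz('top',254,194,.082)
xs,f=fit(box(0,.008,-.12,.12,.082,.082),{k:hull(v) for k,v in D.items()},[p0[0],p0[1],.08]); print('station',xs,f)
for k in D: print(k,hull(D[k]).nonzero()[1].min(),hull(D[k]).nonzero()[1].max(), np.round(proj(k,place(np.array([[0,-.12,.082],[0,.12,.082],[-.14,-.12,.07],[-.14,.12,.07],[.316,-.116,.048],[.316,.116,.048]]),*xs)),1).tolist())
print('tube',tri((136,251),(379.3,197.2)))
print('cap',atz('top',246.3,210.8,.175),atz('scene',240,160,.175))
print('mat',atz('top',167.6,164.4,.003),atz('scene',329.5,181.5,.003))
print('jar',atz('top',391.5,154.5,.085),'wash',atz('top',97.5,153,.165), 'black',atz('top',325,156,.03))
E
```

```text
guess [ 0.47418218 -0.36741355  0.06      ]
basket [ 0.47783804 -0.36123918  0.36260375] 0.24091463674811864
green [0.47463441 0.35880026 0.49522273] 0.2733610008890843
183 130
station [ 0.53663735 -0.02172762  0.10008587] 1.1681985294117647
scene 222 272 [[220.6, 227.1], [271.2, 173.7], [181.5, 206.2], [233.9, 158.4], [329.3, 298.4], [368.8, 231.5]]
top 217 291 [[297.1, 186.3], [217.7, 195.5], [302.5, 232.6], [223.1, 242.2], [281.4, 89.5], [208.7, 97.1]]
tube (array([ 0.50636985, -0.35201109,  0.1742591 ]), np.float64(0.004812760339875236))
cap [0.47377261 0.01415347 0.175     ] [0.4840255  0.00814717 0.175     ]
mat [0.63415833 0.26276454 0.003     ] [0.64086778 0.25649833 0.003     ]
jar [ 0.64142142 -0.43298804  0.085     ] wash [0.64046522 0.42129221 0.165     ] black [ 0.64989728 -0.24148778  0.03      ]
```

```bash
cat > m.py <<'E'
from h import *
from rig import robot
def look(tag):
    I={}
    for c in CAM:
        f=robot.grab_frame(c); I[c]=f['img'][:,:,::-1].copy(); cv2.imwrite(f'pics/{c}{tag}.png',I[c])
        a=CAM[c]; CAM[c]=(f['fx'],f['cx'],f['cy'],f['extrinsics'])
    return I
E
python3 - <<'E'
from m import *
I=look('1')
def cen(m): 
    ys,xs=np.nonzero(m); return xs.mean(),ys.mean()
for c in CAM:
    o=robot.outline_of(c,'mat'); d=o[0]; print(c,'mat',atz(c,*cen(d['pixels']),.003),d['conf'])
    for d in robot.outline_of(c,'bottle')[:1]:
        m=d['pixels']; hsv=cv2.cvtColor(I[c],cv2.COLOR_BGR2HSV); cap=m&(hsv[...,1]<60)&(hsv[...,2]>110)
        if c=='scene': cap[173:]=0
        print(c,'cap',d['box'],cap.sum(),atz(c,*cen(cap),.172 if c=='top' else .168))
    for n,z in (('jar',.04),('wash_bottle',.08)):
        d=robot.outline_of(c,n)[0]; print(c,n,atz(c,*cen(d['pixels']),z))
    st=robot.outline_of(c,'station')[0]['pixels']
    # full-hull station: shelf, strip, tray walls, base
    pts=np.r_[box(-.14,0,-.12,.12,0,.07),box(0,.32,-.12,.12,0,.048),box(0,.008,-.12,.12,.07,.082)]
    print(c,'station',fit(pts,{c:hull(st)},[.52,-.01,.08]))
    b=dict(scene=(88,222,176,320),top=(332,178,408,242))[c]
    m=cv2.inRange(cv2.cvtColor(I[c],cv2.COLOR_BGR2HSV),(98,110,40),(125,255,255))>0; w=np.zeros_like(m); w[b[1]:b[3],b[0]:b[2]]=1
    print(c,'basket',fit(BASKET,{c:hull(m&w)},[.478,-.361,.36]))
E
```

```text
scene mat [0.6391343  0.25907109 0.003     ] 0.79
scene cap [229.4, 155.7, 21.2, 33.5] 181 [0.48093103 0.01030265 0.168     ]
scene jar [ 0.64508293 -0.43722134  0.04      ]Traceback (most recent call last):
  File "<stdin>", line 12, in <module>
IndexError: list index out of range
```

Run:
```python
from m import *
I=look('1')
def cen(m): 
    ys,xs=np.nonzero(m); return xs.mean(),ys.mean()
def out(c,n):
    for k in range(2):
        o=robot.outline_of(c,n)
        if o and o[0]['conf']>.4: return o[0]['pixels']
        I.update(look('1'))
for c in CAM:
    for n,z in (('mat',.003),('wash_bottle',.08),('jar',.04)):
        m=out(c,n)
        if m is not None: print(c,n,atz(c,*cen(m),z))
    m=out(c,'bottle'); hsv=cv2.cvtColor(I[c],cv2.COLOR_BGR2HSV); m=m&(hsv[...,1]<60)&(hsv[...,2]>110)
    if c=='top': print(c,'cap',m.sum(),atz(c,*cen(m),.172))
    st=out(c,'station')
    if st is not None:
        pts=np.r_[box(-.14,0,-.12,.12,0,.07),box(0,.32,-.12,.12,0,.048),box(0,.008,-.12,.12,.07,.082)]
        print(c,'station',fit(pts,{c:hull(st)},[.52,-.01,.08]))
    b=dict(scene=(88,222,176,320),top=(332,178,408,242))[c]
    m=cv2.inRange(cv2.cvtColor(I[c],cv2.COLOR_BGR2HSV),(98,110,40),(125,255,255))>0; w=np.zeros_like(m); w[b[1]:b[3],b[0]:b[2]]=1
    print(c,'basket',fit(BASKET,{c:hull(m&w)},[.478,-.361,.36]))
print(robot.sense()['time_s'])
```

```text
scene mat [0.63794156 0.2564428  0.003     ]
scene wash_bottle [0.64960482 0.40677973 0.08      ]
scene jar [ 0.64434319 -0.43585238  0.04      ]
scene station (array([ 0.53390128, -0.0187984 ,  0.09034533]), np.float64(0.023374386357764232))
scene basket (array([ 0.48438937, -0.35999361,  0.35748639]), np.float64(0.026751523650288545))
top mat [0.63315633 0.26321631 0.003     ]
top wash_bottle [0.63828041 0.41908449 0.08      ]
top jar [ 0.64352234 -0.43663863  0.04      ]
top cap 232 [0.47459517 0.01540601 0.172     ]
top station (array([ 0.52082502, -0.01476824,  0.09039632]), np.float64(0.01587875180681919))
top basket (array([ 0.47448991, -0.36615326,  0.37374662]), np.float64(0.10149283638913942))
2.35
```

play_rows(
  series=[-3.59,-3.28,-0.1,0,0,0,-3.59,-3.28,-0.1,0,0,0,-3.59,-3.28,-0.1,0,0,0,-3.59,-3.28,-0.1,0,0,0,-3.59,-3.28,-0.1,0,0,0,-3.59,-3.28,-0.1,0,0,0,-3.59,-3.28,-0.1,0,0,0,-3.59,-3.28,-0.1,0,0,0,-3.59,-3.28,-0.1,0,0,0,-3.59,-3.28,-0.1,0,0,0,-3.59,-3.28,-0.1,0,0,0,-3.59,-3.28,-0.1,0,0,0],
  grip=0,
  squeeze=40,
)

```text
time_s: 3.55
eef_pos: [0.4781, 0.0114, 0.2517]
eef_rot: [0.653, 3.072, 0.001]
force: [0.1, 1.4, 0.3]
grip_width: 0.0854
```

play_rows(
  series=[0,0,0,0,0,7.5,0,0,0,0,0,7.5,0,0,0,0,0,7.5,0,0,0,0,0,7.5,0,0,0,0,0,7.5,0,0,0,0,0,7.5,0,0,0,0,0,0],
)

```text
time_s: 4.25
eef_pos: [0.4775, 0.0134, 0.2514]
eef_rot: [1.78, 2.589, 0.0]
force: [-0.3, -0.9, 0.4]
grip_width: 0.0854
```

```bash
cat >> m.py <<'E'
def go(p,yaw=None,tilt=0,n=None):
    """deltas in tool axes from the measured pose to TCP p, tool y at yaw (deg), tool down"""
    s=robot.sense(); Rt=R.from_rotvec(s['eef_rot']); d=Rt.inv().apply(np.array(p)-s['eef_pos'])*100
    a=Rt.apply([0,1,0]); y0=np.degrees(np.arctan2(a[1],a[0]))
    print('t',round(s['time_s'],2),'pos',np.round(s['eef_pos'],4),'yaw',round(y0,1),'zax',np.round(Rt.apply([0,0,1]),3),'w',round(s['grip_width'],4),'F',np.round(s['force'],1))
    nn=n or int(np.ceil(np.linalg.norm(d)/4.9)); print('d cm',np.round(d,2),'n',nn,'row',np.round(d/nn,2), 'then wz',None if yaw is None else round(-(yaw-y0),1))
E
python3 - <<'E'
from m import *
I=look('2'); go([.478,.013,.12])
s=robot.sense();p=s['eef_pos']
a=cv2.resize(I['scene'][80:240,170:330],(480,480),interpolation=cv2.INTER_CUBIC);b=cv2.resize(I['top'][150:270,190:310],(480,480),interpolation=cv2.INTER_CUBIC)
for im,c,o,k in((a,'scene',(170,80),3),(b,'top',(190,150),4)):
    u=(proj(c,p+[0,0,-.008])[0]-o)*k; cv2.drawMarker(im,tuple(int(v) for v in u),(0,0,255),0,15)
v=np.hstack([a,b]); cv2.imwrite('pics/v3.png',cv2.resize(v,(800,400)))
E
```

```text
t 4.35 pos [0.4775 0.0134 0.2514] yaw 21.2 zax [ 0.  0. -1.] w 0.0854 F [ 0.5 -0.1  0.9]
d cm [-0.05  0.03 13.14] n 3 row [-0.02  0.01  4.38] then wz None
```

View pics/v3.png

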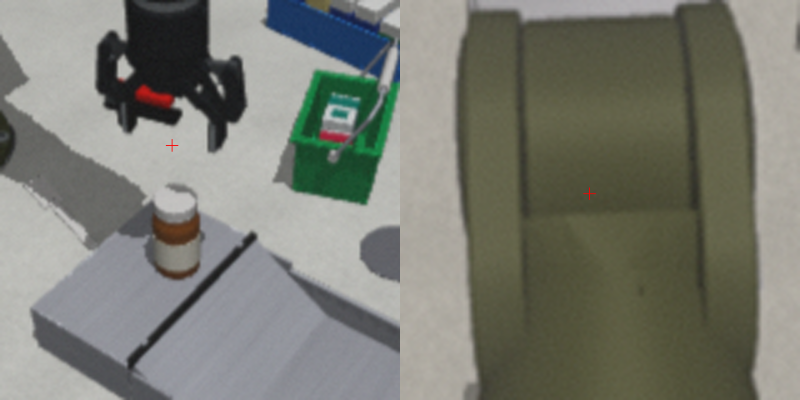

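The fingertips' midpoint shows at about (170,141) in the crop, 2–4 crop px from the predicted marker. The scene camera is therefore good to a few mm, and the bottle is centred below the hand.

play_rows(
  series=[0,0,4,0,0,0,0,0,4,0,0,0,0,0,3,0,0,0,0,0,2.1,0,0,0,0,0,0,0,0,0],
)

```text
time_s: 4.85
eef_pos: [0.4749, 0.0133, 0.1176]
eef_rot: [-1.774, -2.587, 0.005]
force: [-0.5, 0.4, 0.5]
grip_width: 0.0854
```

play_rows(
  series=[0,0,0,0,0,0,0,0,0,0,0,0,0,0,0,0,0,0,0,0,0,0,0,0,0,0,0,0,0,0,0,0,0,0,0,0],
  grip=1,
  squeeze=40,
)

```text
time_s: 5.45
eef_pos: [0.479, 0.0134, 0.1222]
eef_rot: [1.777, 2.587, 0.003]
force: [-0.6, -0.0, 7.3]
grip_width: 0.0525
```

play_rows(
  series=[0,0,-2,0,0,0,0,0,-4,0,0,0,0,0,-4,0,0,0],
)

```text
time_s: 5.75
eef_pos: [0.4769, 0.0134, 0.2217]
eef_rot: [-1.778, -2.589, 0.001]
force: [0.8, 0.5, -1.5]
grip_width: 0.0526
```

Run:
```python
from m import *
go([.6355,.26,.22]);
```

```text
t 5.75 pos [0.4769 0.0134 0.2217] yaw 21.0 zax [-0.001  0.    -1.   ] w 0.0526 F [ 0.8  0.5 -1.5]
d cm [17.33 23.65  0.15] n 6 row [2.89 3.94 0.03] then wz None
```

play_rows(
  series=[2.48,3.38,0,0,0,0,2.48,3.38,0,0,0,0,2.48,3.38,0,0,0,0,2.48,3.38,0,0,0,0,2.48,3.38,0,0,0,0,2.48,3.38,0,0,0,0,2.45,3.37,3.5,0,0,0,0,0,4,0,0,0,0,0,4,0,0,0,0,0,3,0,0,0,0,0,0,0,0,0],
)

```text
time_s: 6.85
eef_pos: [0.6308, 0.2558, 0.0733]
eef_rot: [-1.776, -2.586, 0.011]
force: [-1.1, 0.0, -2.2]
grip_width: 0.0528
```

Run:
```python
from m import *
I=look('3'); go([.6355,.26,.054]); 
a=cv2.resize(I['scene'][100:220,260:400],(560,480),interpolation=cv2.INTER_CUBIC)
for z in (.003,):
  for k in range(24):
    t=k*np.pi/12; u=(proj('scene',[.6375+.05*np.cos(t),.2575+.05*np.sin(t),z])[0]-[260,100])*4; cv2.circle(a,tuple(int(v) for v in u),2,(0,0,255),-1)
cv2.imwrite('pics/v4.png',a)
```

```text
t 6.95 pos [0.6344 0.2571 0.0788] yaw 21.0 zax [-0. -0. -1.] w 0.0525 F [ 0.6  0.4 -1.1]
d cm [0.23 0.21 2.48] n 1 row [0.23 0.21 2.48] then wz None
```

View pics/v4.png

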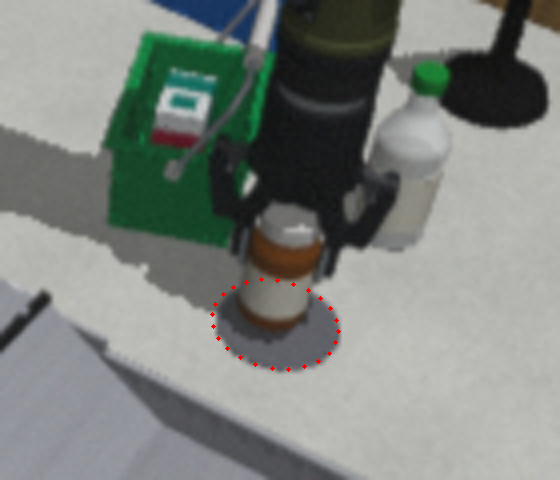

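The bottle hangs a little behind the middle of the mat, whose fitted red ring agrees with the image. I will lower it there and release.

play_rows(
  series=[0.1,0.3,1.4,0,0,0,0,0,0.7,0,0,0,0,0,0.3,0,0,0,0,0,0.1,0,0,0,0,0,0,0,0,0,0,0,0,0,0,0],
)

```text
time_s: 7.55
eef_pos: [0.6372, 0.2594, 0.0553]
eef_rot: [1.779, 2.589, 0.003]
force: [-3.9, 0.2, 7.3]
grip_width: 0.0524
```

play_rows(
  series=[0,0,0,0,0,0,0,0,0,0,0,0,0,0,0,0,0,0,0,0,0,0,0,0,0,0,-2,0,0,0,0,0,-4,0,0,0,0,0,-5,0,0,0,0,0,-5,0,0,0,0,0,-5,0,0,0],
  grip=0,
)

```text
time_s: 8.45
eef_pos: [0.6365, 0.2589, 0.265]
eef_rot: [-1.779, -2.589, 0.0]
force: [0.4, 0.1, -0.8]
grip_width: 0.0857
```

Run:
```python
from m import *
I=look('4')
for c in CAM:
    for d in robot.outline_of(c,'bottle')[:1]:
        ys,xs=np.nonzero(d['pixels']); print(c,d['conf'],atz(c,xs.mean(),ys.mean(),.055),d['box'])
go([.506,-.352,.26])
# tube estimate from basket average pose, for bail angles
for b in ((.480,-.363,.365),(.4844,-.36,.357)):
  for be in (.1,.2,.3,.4,.5):
    P=place(np.array([[.095*np.sin(be),-.0425,.083+.095*np.cos(be)],[.095*np.sin(be),.0425,.083+.095*np.cos(be)]]),*b)
    print(b,be,np.round(P.mean(0),3),np.round(proj('scene',P),1).tolist(),np.round(proj('top',P),1).tolist())
cv2.imwrite('pics/v5.png',np.hstack([cv2.resize(I['scene'][215:325,80:190],(400,400),interpolation=cv2.INTER_CUBIC),cv2.resize(I['top'][165:265,325:425],(400,400),interpolation=cv2.INTER_CUBIC)]))
```

```text
scene 0.67 [0.63797945 0.25909692 0.055     ] [318.4, 154.5, 25.2, 30.5]
top 0.77 [0.6350343  0.26108567 0.055     ] [155.9, 151.8, 19.4, 20.9]
t 8.65 pos [0.6378 0.2595 0.265 ] yaw 21.0 zax [ 0.003  0.001 -1.   ] w 0.0852 F [ 0.1  0.2 -0.8]
d cm [-52.36 -34.22   0.37] n 13 row [-4.03 -2.63  0.03] then wz None
(0.48, -0.363, 0.365) 0.1 [ 0.489 -0.36   0.178] [[115.0, 264.2], [137.5, 232.7]] [[396.0, 197.2], [368.0, 208.7]]
(0.48, -0.363, 0.365) 0.2 [ 0.498 -0.356  0.176] [[119.0, 265.9], [141.3, 234.2]] [[394.4, 194.1], [366.5, 205.5]]
(0.48, -0.363, 0.365) 0.3 [ 0.506 -0.353  0.174] [[123.1, 267.8], [145.1, 236.0]] [[392.7, 191.1], [364.9, 202.5]]
(0.48, -0.363, 0.365) 0.4 [ 0.515 -0.35   0.171] [[127.2, 270.0], [148.9, 238.0]] [[390.9, 188.2], [363.2, 199.6]]
(0.48, -0.363, 0.365) 0.5 [ 0.523 -0.347  0.166] [[131.2, 272.2], [152.6, 240.1]] [[389.1, 185.6], [361.5, 196.8]]
(0.4844, -0.36, 0.357) 0.1 [ 0.493 -0.357  0.178] [[117.3, 264.4], [139.9, 233.0]] [[394.9, 195.7], [366.9, 207.0]]
(0.4844, -0.36, 0.357) 0.2 [ 0.502 -0.353  0.176] [[121.3, 266.2], [143.7, 234.6]] [[393.3, 192.6], [365.3, 203.8]]
(0.4844, -0.36, 0.357) 0.3 [ 0.511 -0.35   0.174] [[125.4, 268.1], [147.5, 236.4]] [[391.7, 189.6], [363.8, 200.8]]
(0.4844, -0.36, 0.357) 0.4 [ 0.519 -0.347  0.171] [[129.4, 270.3], [151.3, 238.4]] [[389.9, 186.8], [362.1, 197.9]]
(0.4844, -0.36, 0.357) 0.5 [ 0.527 -0.344  0.166] [[133.5, 272.6], [155.0, 240.6]] [[388.1, 184.1], [360.4, 195.1]]
```

View pics/v5.png

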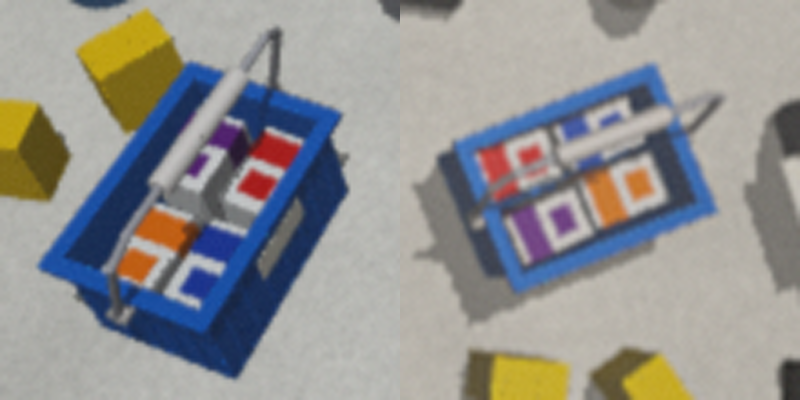

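The bottle stands on the mat: scene gives (.638,.259), top gives (.635,.261). The tube ends at scene px (123.5,265) and (146,236) and top px (366,203) and (392,195). That puts the tube centre at about (.505,-.353,.175) with the bail leaning about 0.27 rad. This basket holds the red, blue, purple and orange cartons, so it is the right one.

play_rows(
  series=[-4.03,-2.63,0,0,0,0,-4.03,-2.63,0,0,0,0,-4.03,-2.63,0,0,0,0,-4.03,-2.63,0,0,0,0,-4.03,-2.63,0,0,0,0,-4.03,-2.63,0,0,0,0,-4.03,-2.63,0,0,0,0,-4.03,-2.63,0,0,0,0,-4.03,-2.63,0,0,0,0,-4.03,-2.63,0,0,0,0,-4.03,-2.63,0,0,0,0,-4.03,-2.63,0,0,0,0],
)

```text
time_s: 9.85
eef_pos: [0.5138, -0.3068, 0.261]
eef_rot: [-1.778, -2.586, 0.0]
force: [0.4, -0.2, -0.7]
grip_width: 0.0852
```

play_rows(
  series=[-4.03,-2.63,0,0,0,0,0,0,2,0,0,0,0,0,0,0,0,0,0,0,0,0,0,0],
)

```text
time_s: 10.25
eef_pos: [0.5044, -0.3515, 0.2414]
eef_rot: [-1.777, -2.586, -0.0]
force: [-0.4, -0.2, 0.7]
grip_width: 0.0857
```

Run:
```python
from m import *
I=look('5'); go([.505,-.353,.164],21)
cv2.imwrite('pics/v6.png',cv2.resize(I['scene'][195:325,70:200],(520,520),interpolation=cv2.INTER_CUBIC))
```

```text
t 10.35 pos [ 0.5056 -0.3515  0.2431] yaw 21.1 zax [-0.001  0.001 -1.   ] w 0.0856 F [-0.2  0.4  0.7]
d cm [-0.13 -0.11  7.91] n 2 row [-0.06 -0.05  3.96] then wz 0.1
```

View pics/v6.png

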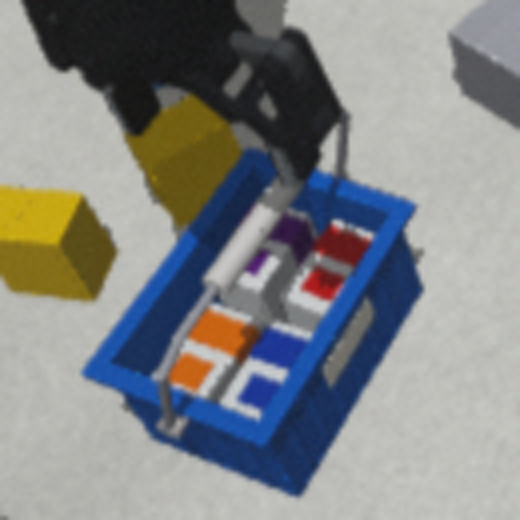

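The jaws straddle the tube: the right fingertip is at crop (290,180) and the left at about (145,115). I will descend and close.

play_rows(
  series=[0,0,3.5,0,0,0,0,0,3,0,0,0,0,0,1.4,0,0,0,0,0,0,0,0,0],
)

```text
time_s: 10.75
eef_pos: [0.5046, -0.351, 0.1626]
eef_rot: [-1.776, -2.588, -0.0]
force: [-0.3, -0.4, 0.4]
grip_width: 0.0852
```

play_rows(
  series=[0,0,0,0,0,0,0,0,0,0,0,0,0,0,0,0,0,0,0,0,0,0,0,0,0,0,0,0,0,0,0,0,0,0,0,0,0,0,0,0,0,0],
  grip=1,
  squeeze=50,
)

```text
time_s: 11.45
eef_pos: [0.5059, -0.3527, 0.1648]
eef_rot: [1.779, 2.588, 0.001]
force: [1.4, 0.9, 5.0]
grip_width: 0.0142
```

Run:
```python
from m import *
go([.481,-.363,.167])
```

```text
t 11.45 pos [ 0.5059 -0.3527  0.1648] yaw 21.0 zax [ 0.001 -0.    -1.   ] w 0.0142 F [1.4 0.9 5. ]
d cm [-0.06 -2.69 -0.22] n 1 row [-0.06 -2.69 -0.22] then wz None
```

play_rows(
  series=[0,-0.9,-0.18,0,0,0,0,-0.9,-0.12,0,0,0,0,-0.9,-0.05,0,0,0,0,0,-0.3,0,0,0,0,0,-0.8,0,0,0,0,0,-1.5,0,0,0,0,0,-2,0,0,0,0,0,-2,0,0,0,0,0,-2,0,0,0,0,0,-1.5,0,0,0,0,0,-0.8,0,0,0],
)

```text
time_s: 12.55
eef_pos: [0.4805, -0.3622, 0.2776]
eef_rot: [1.779, 2.589, -0.0]
force: [0.5, -0.3, -4.6]
grip_width: 0.0145
```

Run:
```python
from m import *
I=look('6'); go([.469,-.022,.275],5.2)
cv2.imwrite('pics/v7.png',cv2.resize(I['scene'][160:340,60:280],(660,540),interpolation=cv2.INTER_CUBIC))
```

```text
t 12.65 pos [ 0.4806 -0.3624  0.2772] yaw 21.0 zax [ 0.001 -0.001 -1.   ] w 0.0143 F [ 0.6 -0.4 -5.2]
d cm [32.19 11.12  0.2 ] n 7 row [4.6  1.59 0.03] then wz 15.8
```

View pics/v7.png

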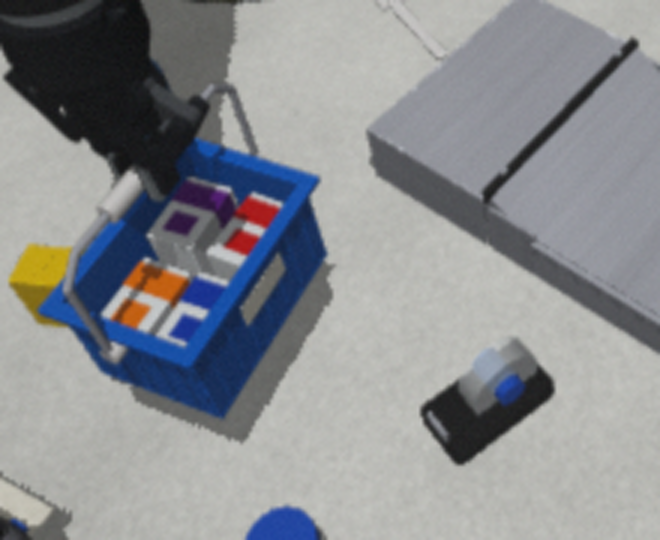

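play_rows(
  series=[0.97,0.33,0,0,0,0,1.93,0.67,0,0,0,0,3.22,1.11,0,0,0,0,3.86,1.33,0,0,0,0,4.19,1.44,0,0,0,0,4.19,1.44,0,0,0,0,3.86,1.33,0,0,0,0,3.54,1.22,0,0,0,0,3.22,1.11,0,0,0,0,1.93,0.67,0,0,0,0,1.29,0.44,0,0,0,0],
)

```text
time_s: 13.75
eef_pos: [0.467, -0.0198, 0.2756]
eef_rot: [-1.776, -2.59, 0.001]
force: [0.1, -0.7, -4.9]
grip_width: 0.014
```

play_rows(
  series=[0,0,0,0,0,2,0,0,0,0,0,4,0,0,0,0,0,4,0,0,0,0,0,4,0,0,0,0,0,1.8,0,0,0,0,0,0,0,0,0,0,0,0],
)

```text
time_s: 14.45
eef_pos: [0.4679, -0.022, 0.2761]
eef_rot: [-2.117, -2.32, 0.001]
force: [0.2, 0.1, -4.4]
grip_width: 0.0144
```

```bash
cat >> m.py <<'E'
def basketfit(I,c,roi,x0,z=0):
    m=cv2.inRange(cv2.cvtColor(I[c],cv2.COLOR_BGR2HSV),(98,110,30),(125,255,255))>0; w=np.zeros_like(m); w[roi[1]:roi[3],roi[0]:roi[2]]=1
    return fit(BASKET+[0,0,z],{c:hull(m&w)},x0)
ST=(.527,-.017,.0903)
def st(p):  # world -> station
    return R.from_euler('z',-ST[2]).apply(np.array(p)-[ST[0],ST[1],0])
def ws(p): return R.from_euler('z',ST[2]).apply(p)+[ST[0],ST[1],0]
E
python3 - <<'E'
from m import *
I=look('7'); print(ws([-.066,0,0])); go(ws([-.066,0,.240]),5.2)
r,f=basketfit(I,'scene',(150,100,300,260),[.465,-.02,.09],.108); print('basket',r,f,st([r[0],r[1],0]))
im=I['scene'].copy()
for q in proj('scene',place(BASKET+[0,0,.108],*r)): cv2.circle(im,tuple(int(v) for v in q),1,(0,0,255),-1)
cv2.imwrite('pics/v8.png',cv2.resize(im[80:260,140:340],(600,540),interpolation=cv2.INTER_CUBIC))
E
```

```text
[ 0.4612689 -0.0229517  0.       ]
t 14.55 pos [ 0.4681 -0.0219  0.2763] yaw 5.2 zax [-0.001 -0.    -1.   ] w 0.0141 F [-0.1  0.2 -5. ]
d cm [-0.04 -0.68  3.63] n 1 row [-0.04 -0.68  3.63] then wz 0.0
basket [ 0.47753853 -0.02350036  0.09906103] 0.03261638601952743 [-0.04984614 -0.00201357  0.        ]
```

View pics/v8.png

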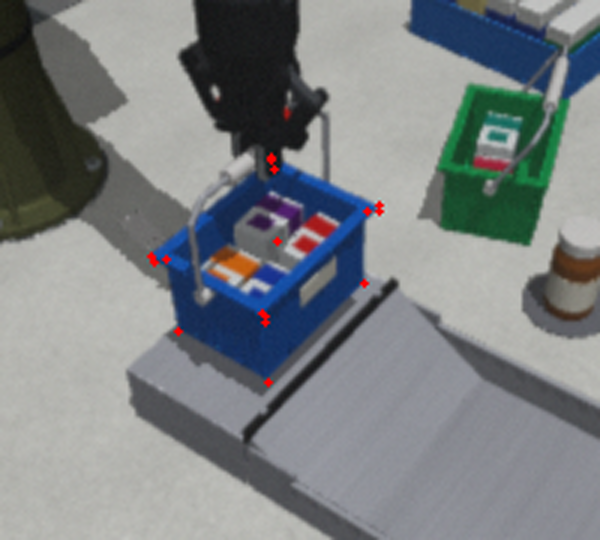

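The basket hangs level and square over the shelf, its front-bottom edge just behind the strip (crop (268,382)). Scene-relative, its x is about -0.057. I will back off 8 mm and lower it.

play_rows(
  series=[0,-0.3,0.5,0,0,0,0,-0.3,1,0,0,0,0,-0.2,1,0,0,0,0,0,0.6,0,0,0,0,0,0.3,0,0,0,0,0,0.2,0,0,0,0,0,0.2,0,0,0,0,0,0.15,0,0,0,0,0,0,0,0,0],
)

```text
time_s: 15.45
eef_pos: [0.4621, -0.0225, 0.2389]
eef_rot: [2.116, 2.318, 0.005]
force: [-0.5, 0.8, 4.3]
grip_width: 0.0145
```

Run:
```python
from m import *
I=look('8'); go(ws([-.066,0,.237]),5.2)
for c,roi in (('scene',(150,100,300,280)),): 
    r,f=basketfit(I,c,roi,[.465,-.02,.09],.07); print(c,r,f,'mean-st',st([r[0],r[1],0]),'scene-rel',r-[.5339,-.0188,.0903])
```

```text
t 15.55 pos [ 0.462  -0.0225  0.2389] yaw 5.2 zax [ 0.004  0.    -1.   ] w 0.0144 F [0.8 1.  6.4]
d cm [-0.04 -0.08  0.19] n 1 row [-0.04 -0.08  0.19] then wz 0.0
scene [ 0.46622446 -0.02242578  0.10026151] 0.0516848816029144 mean-st [-6.10172108e-02  7.69016881e-05  0.00000000e+00] scene-rel [-0.06767554 -0.00362578  0.00996151]
```

```bash
cat > tip.py <<'E'
import numpy as np
def H(th,ph,xb=-.0525):
    t,p=np.radians([th,ph]); dx=xb+.0525
    h=np.array([dx-.0525*np.cos(t)+.071*np.sin(t),.082+.071*np.cos(t)+.0525*np.sin(t)])
    return h+.095*np.array([np.sin(p),np.cos(p)])
def rows(pts):
    P=np.array([H(*q) for q in pts])*100; c=P[0].copy(); out=[]
    for p in P[1:]:
        d=np.round(p-c,1); c+=d; out.append((d[0],-d[1]))
    return out
E
python3 - <<'E'
from tip import *
A=[(0,p,-.0655) for p in np.linspace(0,50,9)]+[(0,50,-.0655+.013*k/4) for k in range(1,5)]
print('A',[(round(float(a),2),round(float(b),2)) for a,b in rows(A)])
th=np.arange(0,88.1,4); C=[(t,50+t*.25) for t in th]
print('C',[(round(float(a),2),round(float(b),2)) for a,b in rows(C)])
th=np.linspace(88,122,12); D=[(t,72-(t-88)*(42/34)) for t in th]
print('D',[(round(float(a),2),round(float(b),2)) for a,b in rows(D)])
for q in ((0,0,-.0655),(0,50),(40,60),(88,72),(122,30)): print(q,H(*q))
E
```

```text
A [(1.0, 0.1), (1.1, 0.1), (1.0, 0.3), (0.9, 0.4), (0.9, 0.5), (0.9, 0.6), (0.8, 0.6), (0.7, 0.8), (0.3, -0.0), (0.3, -0.0), (0.4, -0.0), (0.3, -0.0)]
C [(0.6, -0.2), (0.6, -0.2), (0.7, -0.1), (0.7, -0.1), (0.6, -0.1), (0.7, -0.0), (0.7, -0.0), (0.7, 0.1), (0.7, 0.1), (0.7, 0.1), (0.7, 0.2), (0.7, 0.3), (0.7, 0.3), (0.7, 0.3), (0.6, 0.4), (0.6, 0.4), (0.6, 0.5), (0.6, 0.5), (0.6, 0.5), (0.5, 0.6), (0.5, 0.6), (0.4, 0.6)]
D [(0.1, -0.2), (-0.0, -0.2), (-0.1, -0.2), (-0.1, -0.1), (-0.1, -0.1), (-0.3, -0.0), (-0.2, -0.0), (-0.4, 0.0), (-0.4, 0.1), (-0.4, 0.1), (-0.5, 0.1)]
(0, 0, -0.0655) [-0.0655  0.248 ]
(0, 50) [0.02027422 0.21406482]
(40, 60) [0.087693  0.2176355]
(88, 72) [0.15947489 0.1663025 ]
(122, 30) [0.13553218 0.17117067]
```

play_rows(
  series=[0,1.0,0.1,0,0,0,0,1.1,0.1,0,0,0,0,1.0,0.3,0,0,0,0,0.9,0.4,0,0,0,0,0.9,0.5,0,0,0,0,0.9,0.6,0,0,0,0,0.8,0.6,0,0,0,0,0.7,0.8,0,0,0,0,0.3,0,0,0,0,0,0.3,0,0,0,0,0,0.4,0,0,0,0,0,0.3,0,0,0,0],
)

```text
time_s: 16.75
eef_pos: [0.5456, -0.0147, 0.2029]
eef_rot: [-2.118, -2.319, 0.001]
force: [-0.8, -0.0, -1.2]
grip_width: 0.0144
```

play_rows(
  series=[0,0.6,-0.2,0,0,0,0,0.6,-0.2,0,0,0,0,0.7,-0.1,0,0,0,0,0.7,-0.1,0,0,0,0,0.6,-0.1,0,0,0,0,0.7,0,0,0,0,0,0.7,0,0,0,0,0,0.7,0.1,0,0,0,0,0,0,0,0,0],
)

```text
time_s: 17.65
eef_pos: [0.6, -0.0099, 0.209]
eef_rot: [2.118, 2.32, 0.001]
force: [-0.4, -0.6, -0.9]
grip_width: 0.0139
```

Run:
```python
from m import *
I=look('9'); go([0,0,0]); s=robot.sense(); print(st(s['eef_pos']))
a=cv2.resize(I['scene'][80:260,150:350],(600,540),interpolation=cv2.INTER_CUBIC)
cv2.imwrite('pics/v9.png',a)
```

```text
t 17.75 pos [ 0.5992 -0.0099  0.2092] yaw 5.2 zax [ 0.001  0.    -1.   ] w 0.0142 F [-0.6  0.1 -0. ]
d cm [  6.42 -59.59  20.89] n 13 row [ 0.49 -4.58  1.61] then wz None
[0.07252318 0.00055732 0.20920232]
```

View pics/v9.png

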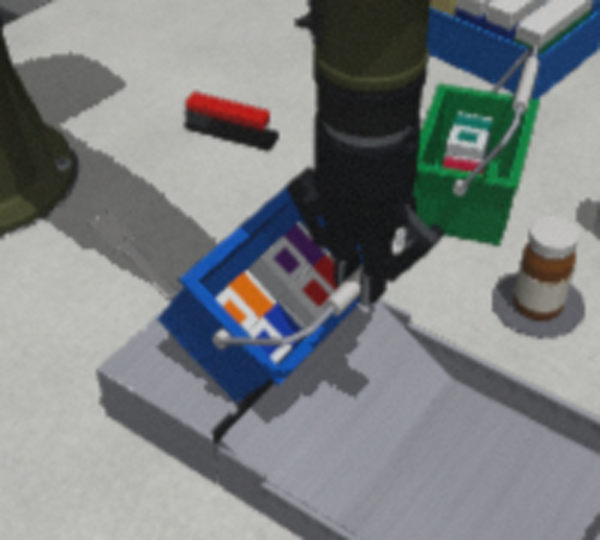

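The basket is tipped about 30° with its front edge on the strip (crop (240,395)), and the bail is leading forward. I will continue along the planned arc.

play_rows(
  series=[0,0.7,0.1,0,0,0,0,0.7,0.1,0,0,0,0,0.7,0.2,0,0,0,0,0.7,0.3,0,0,0,0,0.7,0.3,0,0,0,0,0.7,0.3,0,0,0,0,0.6,0.4,0,0,0,0,0.6,0.4,0,0,0,0,0.6,0.5,0,0,0,0,0.6,0.5,0,0,0,0,0,0,0,0,0],
)

```text
time_s: 18.85
eef_pos: [0.6654, -0.0039, 0.1773]
eef_rot: [2.118, 2.32, 0.0]
force: [1.4, -0.3, 0.3]
grip_width: 0.0145
```

Run:
```python
from m import *
I=look('10'); go([0,0,0]); s=robot.sense(); print(st(s['eef_pos']))
a=cv2.resize(I['scene'][80:260,150:350],(600,540),interpolation=cv2.INTER_CUBIC)
cv2.imwrite('pics/v10.png',a)
```

```text
t 18.95 pos [ 0.6648 -0.0039  0.1781] yaw 5.2 zax [ 0.  0. -1.] w 0.0146 F [ 0.9  0.1 -0.6]
d cm [  6.43 -66.17  17.79] n 15 row [ 0.43 -4.41  1.19] then wz None
[0.13838167 0.0006084  0.17812135]
```

View pics/v10.png

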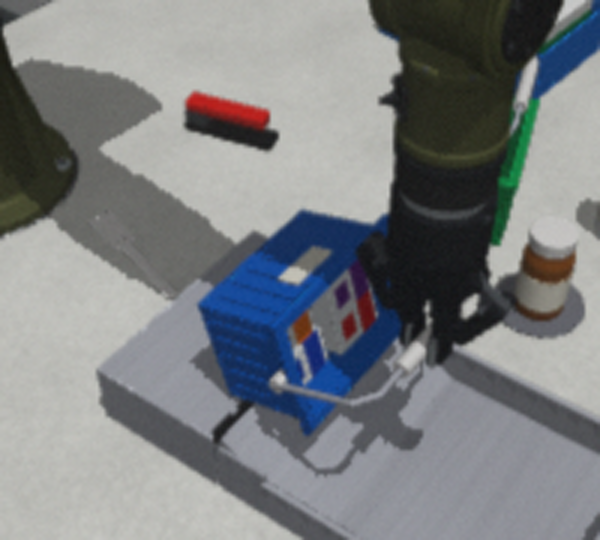

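play_rows(
  series=[0,0.6,0.5,0,0,0,0,0.5,0.6,0,0,0,0,0.5,0.6,0,0,0,0,0.4,0.6,0,0,0,0,0,0,0,0,0,0,0,0,0,0,0],
)

```text
time_s: 19.55
eef_pos: [0.6847, -0.0021, 0.155]
eef_rot: [2.118, 2.32, 0.0]
force: [2.0, 0.2, 1.4]
grip_width: 0.0142
```

play_rows(
  series=[0,0.1,-0.2,0,0,0,0,0,-0.2,0,0,0,0,-0.1,-0.2,0,0,0,0,-0.1,-0.1,0,0,0,0,-0.1,-0.1,0,0,0,0,-0.3,0,0,0,0,0,-0.2,0,0,0,0,0,-0.4,0,0,0,0,0,-0.4,0.1,0,0,0,0,-0.4,0.1,0,0,0,0,-0.5,0.1,0,0,0,0,0,0,0,0,0],
)

```text
time_s: 20.75
eef_pos: [0.6596, -0.0044, 0.1601]
eef_rot: [-2.118, -2.32, 0.001]
force: [-0.2, 0.9, -1.4]
grip_width: 0.0144
```

play_rows(
  series=[0,0,0,0,0,0,0,0,0,0,0,0,0,0,0,0,0,0,0,0,0,0,0,0],
)

```text
time_s: 21.15
eef_pos: [0.6606, -0.0043, 0.1601]
eef_rot: [-2.118, -2.32, -0.0]
force: [0.9, 1.0, -0.8]
grip_width: 0.0143
```

Run:
```python
from m import *
I=look('11'); go([0,0,0]); s=robot.sense(); print(st(s['eef_pos']))
for n in ('red','blue','purple','orange'):
    d=robot.spot_in('scene','carton_'+n)[:2]; print(n,[(np.round(x['box']).tolist(),x['conf']) for x in d])
a=cv2.resize(I['scene'][80:310,150:380],(560,560),interpolation=cv2.INTER_CUBIC)
cv2.imwrite('pics/v11.png',a)
```

```text
t 21.25 pos [ 0.6606 -0.0043  0.1601] yaw 5.2 zax [-0.  0. -1.] w 0.0147 F [ 0.8  0.3 -0.6]
d cm [  6.42 -65.74  16.01] n 14 row [ 0.46 -4.7   1.14] then wz None
[0.13416746 0.00056584 0.1600517 ]
red [([292.0, 216.0, 23.0, 20.0], 0.58), ([323.0, 154.0, 18.0, 32.0], 0.34)]
blue [([291.0, 227.0, 11.0, 17.0], 0.63), ([296.0, 214.0, 20.0, 21.0], 0.28)]
purple [([66.0, 244.0, 32.0, 28.0], 0.86), ([103.0, 215.0, 29.0, 36.0], 0.6)]
orange [([278.0, 197.0, 13.0, 15.0], 0.64), ([348.0, 118.0, 23.0, 45.0], 0.31)]
```

View pics/v11.png

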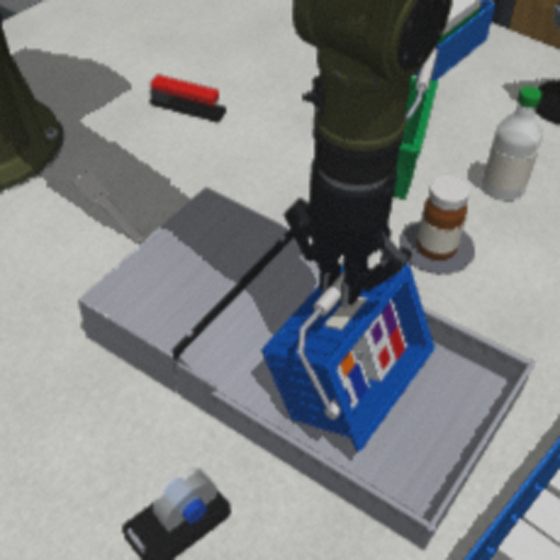

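The basket went over, but it slid past the strip and now lies on the chute with the cartons still inside (crop (350,360)). I will measure its pose with a 3-D silhouette fit before correcting.

```bash
cat >> m.py <<'E'
def tiltfit(I,starts,roi=(200,120,345,275),c='scene',free=None):
    """station x,z of the basket origin, tilt(deg), y ; fits the blue silhouette hull"""
    m=cv2.inRange(cv2.cvtColor(I[c],cv2.COLOR_BGR2HSV),(98,90,30),(125,255,255))>0; w=np.zeros_like(m); w[roi[1]:roi[3],roi[0]:roi[2]]=1; m&=w
    hm=cv2.resize(hull(m),(1024,768),interpolation=cv2.INTER_NEAREST)
    S0=(.5339,-.0188,.0903) if c=='scene' else (.5208,-.0148,.0903)
    def pts(p):
        q=R.from_euler('y',p[2],degrees=True).apply(BASKET)+[p[0],p[3],p[1]]
        return R.from_euler('z',S0[2]+np.radians(p[4])).apply(q)+[S0[0],S0[1],0]
    def cost(p):
        im=np.zeros((768,1024),np.uint8); cv2.fillConvexPoly(im,cv2.convexHull((proj(c,pts(p))*32).astype(np.int32)),1,shift=4)
        return 1-(im&hm).sum()/max(1,(im|hm).sum())
    rs=[minimize(cost,s,method='Nelder-Mead',options=dict(initial_simplex=np.array([s]+[np.array(s)+d for d in np.diag([.02,.015,12,.008,4])]),maxiter=400)) for s in starts]
    return sorted([(r.fun,np.round(r.x,3).tolist()) for r in rs])
E
python3 - <<'E'
from m import *
I={'scene':cv2.imread('pics/scene11.png')}
for r in tiltfit(I,[[.045,.117,118,0,0],[.03,.12,100,0,0],[.07,.09,110,0,0],[.045,.1,130,0,0]]): 
    x,z,t=r[1][:3]; h=np.array([x+.083*np.sin(np.radians(t)),z+.083*np.cos(np.radians(t))]); print(r,'hinge',h,'d to tube',np.hypot(*(np.array([.134,.169])-h)))
E
```

```text
(np.float64(0.02050866896039938), [0.105, 0.045, 63.75, 0.01, -0.863]) hinge [0.17944044 0.08170996] d to tube 0.09840926898820922
(np.float64(0.0777697225334476), [0.126, 0.103, 157.253, 0.017, -0.437]) hinge [0.158093   0.02645564] d to tube 0.14456613586270642
(np.float64(0.08059113300492615), [0.125, 0.106, 153.308, 0.017, -0.395]) hinge [0.16228312 0.03184497] d to tube 0.14004084322303564
(np.float64(0.10506278386321133), [0.116, 0.081, 150.275, 0.022, 4.386]) hinge [0.15715452 0.00892153] d to tube 0.16174438810024203
```

The best fit (residual 0.02, tube–hinge distance 98 mm against the true 95) has the basket down at the chute foot: tilt 64°, origin at station x=0.105. It slipped over the strip, because my forward-leaning bail pulled it across as it fell. The cartons are still inside, so I will lift it back and retry with the bail behind. The hand will then push, pressing the wall onto the strip, and later hold the basket back.

play_rows(
  series=[0,0.4,-0.3,0,0,0,0,0.4,-0.4,0,0,0,0,0.3,-0.5,0,0,0,0,0,-0.6,0,0,0,0,0,-0.6,0,0,0,0,0,-0.6,0,0,0,0,0,-0.6,0,0,0,0,0,-0.6,0,0,0,0,0,-0.6,0,0,0,0,0,-0.6,0,0,0,0,0,-0.6,0,0,0,0,0,-0.6,0,0,0],
)

```text
time_s: 22.65
eef_pos: [0.6714, -0.0034, 0.2266]
eef_rot: [-2.118, -2.32, 0.0]
force: [-0.6, -0.4, -5.4]
grip_width: 0.014
```

play_rows(
  series=[0,0,-0.8,0,0,0,0,0,-1,0,0,0,0,0,-1,0,0,0,0,0,-1,0,0,0,0,0,-1,0,0,0,0,0,-1,0,0,0,0,0,-0.6,0,0,0,0,0,-0.3,0,0,0,0,0,0,0,0,0,0,0,0,0,0,0],
)

```text
time_s: 23.65
eef_pos: [0.6711, -0.0034, 0.2926]
eef_rot: [-2.118, -2.319, 0.001]
force: [-0.6, -1.2, -5.3]
grip_width: 0.0143
```

Run:
```python
from m import *
I=look('12'); go(ws([-.066,0,.285]),5.2); s=robot.sense(); z=s['eef_pos'][2]-.167; x=st(s['eef_pos'])[0]; print(st(s['eef_pos']))
for r in tiltfit(I,[[x,z,0,0,0],[x,z,25,0,0],[x,z,-20,0,0]],roi=(190,90,345,275)): print(r)
```

```text
t 23.75 pos [ 0.6711 -0.0034  0.2925] yaw 5.2 zax [-0.001  0.    -1.   ] w 0.0139 F [ 0.1  0.5 -5.1]
d cm [ -0.05 -21.08   0.77] n 5 row [-0.01 -4.22  0.15] then wz 0.0
[0.14476677 0.00057913 0.2924772 ]
(np.float64(0.13881942865802832), [0.194, 0.459, -86.529, -0.22, 20.865])
(np.float64(0.17964115530487212), [0.222, 0.463, -87.068, -0.207, 15.169])
(np.float64(0.4492540710546463), [0.212, 0.376, 13.773, 0.023, -36.954])
```

```bash
cat >> m.py <<'E'
def hangfit(I,tag=''):
    s=robot.sense(); z=s['eef_pos'][2]-.167; x,y=st(s['eef_pos'])[:2]
    q=proj('scene',ws(BASKET+[x,y,z])); m=14
    roi=(int(q[:,0].min())-m,int(q[:,1].min())-m,int(q[:,0].max())+m,int(q[:,1].max())+m)
    print('expect',np.round([x,z],3)); [print(np.round(r[0],3),r[1]) for r in tiltfit(I,[[x,z,0,0,0],[x,z,15,0,0],[x,z,-15,0,0]],roi=roi)]
E
python3 - <<'E'
from m import *
I={'scene':cv2.imread('pics/scene12.png')}; hangfit(I)
E
```

```text
expect [0.145 0.125]
0.033 [0.121, 0.109, 5.396, 0.015, -1.177]
0.037 [0.125, 0.127, 8.988, 0.002, -0.545]
0.096 [0.114, 0.139, 21.074, 0.003, -1.6]
```

play_rows(
  series=[0,-0.6,0,0,0,0,0,-1.5,0,0,0,0,0,-2.5,0,0,0,0,0,-3,0,0,0,0,0,-3.2,0,0,0,0,0,-3,0,0,0,0,0,-2.5,0,0,0,0,0,-1.5,0,0,0,0,0,-0.7,0,0,0,0,0,0,0,0,0,0,0,0,0,0,0,0],
)

```text
time_s: 24.85
eef_pos: [0.4879, -0.0201, 0.2933]
eef_rot: [2.118, 2.319, 0.001]
force: [0.3, 0.4, -5.3]
grip_width: 0.0141
```

Run:
```python
from m import *
I=look('13'); go(ws([-.04,0,.285]),5.2); hangfit(I)
```

```text
t 24.95 pos [ 0.4883 -0.0201  0.2931] yaw 5.2 zax [ 0.001  0.    -1.   ] w 0.0146 F [-0.   0.3 -4.7]
d cm [-0.04 -0.12  0.81] n 1 row [-0.04 -0.12  0.81] then wz 0.0
expect [-0.039  0.126]
0.025 [-0.042, 0.116, 0.317, 0.007, -1.31]
0.027 [-0.041, 0.121, 2.415, 0.004, -0.781]
0.027 [-0.04, 0.121, 2.69, 0.005, 0.232]
```

play_rows(
  series=[0,-0.4,0,0,0,0,0,-0.8,0.4,0,0,0,0,-0.7,0.8,0,0,0,0,-0.3,1,0,0,0,0,0,1,0,0,0,0,0,0.8,0,0,0,0,0,0.5,0,0,0,0,0,0.3,0,0,0,0,0,0.3,0,0,0,0,0,0.2,0,0,0,0,0,0.15,0,0,0,0,0,0,0,0,0],
)

```text
time_s: 26.15
eef_pos: [0.4658, -0.0221, 0.2391]
eef_rot: [2.118, 2.319, 0.001]
force: [0.9, -0.4, -1.7]
grip_width: 0.0138
```

Run:
```python
from m import *
I=look('14'); go(ws([-.063,0,.237]),5.2); hangfit(I)
```

```text
t 26.25 pos [ 0.4658 -0.0222  0.2391] yaw 5.2 zax [ 0.001 -0.    -1.   ] w 0.0146 F [ 0.4 -0.2 -2.3]
d cm [-0.04 -0.15  0.21] n 1 row [-0.04 -0.15  0.21] then wz 0.0
expect [-0.061  0.072]
0.027 [-0.066, 0.06, -1.862, 0.008, -0.951]
0.028 [-0.067, 0.059, -1.136, 0.01, -0.577]
0.051 [-0.059, 0.077, 4.042, -0.001, 2.042]
```

Run:
```python
from tip import *
f=lambda L:' '.join(f'{a:.1f},{b:.1f}' for a,b in rows(L))
print('A',f([(0,p,-.063) for p in np.linspace(0,-70,12)]))
print('B',f([(0,-70,-.063+.0105*k/4) for k in range(5)]))
ph=lambda t:np.interp(t,[0,20,40,60,80,100,112],[-70,-58,-44,-29,-13,0,4])
th=np.arange(0,112.1,4); print('C',f([(t,ph(t)) for t in th]))
for t in th[::4]: print(t,H(t,ph(t)))
```

```text
A -1.1,0.1 -1.0,0.1 -1.0,0.3 -1.0,0.4 -0.9,0.5 -0.9,0.6 -0.8,0.7 -0.7,0.8 -0.6,0.9 -0.5,0.9 -0.4,1.0
B 0.3,-0.0 0.2,-0.0 0.3,-0.0 0.2,-0.0
C 0.7,-0.7 0.6,-0.7 0.8,-0.6 0.7,-0.6 0.8,-0.6 0.9,-0.5 0.8,-0.5 1.0,-0.4 0.9,-0.4 0.9,-0.3 1.0,-0.3 1.0,-0.2 1.0,-0.1 1.0,-0.1 1.0,-0.1 1.0,0.1 1.0,0.1 1.1,0.1 0.9,0.2 1.0,0.3 0.9,0.3 0.8,0.4 0.8,0.5 0.8,0.5 0.7,0.5 0.5,0.6 0.4,0.6 0.4,0.6
0.0 [-0.1417708   0.18549191]
16.0 [-0.11349801  0.21164502]
32.0 [-0.0792444   0.23160357]
48.0 [-0.04085391  0.2433844 ]
64.0 [-0.00054706  0.24584132]
80.0 [0.03943447 0.23859658]
96.0 [0.07178932 0.22169308]
112.0 [0.09212376 0.19884867]
```

play_rows(
  series=[0,0,0.2,0,0,0,0,0,0,0,0,0],
)

```text
time_s: 26.45
eef_pos: [0.4674, -0.022, 0.2389]
eef_rot: [2.116, 2.317, 0.006]
force: [0.7, 1.3, 8.2]
grip_width: 0.0141
```

play_rows(
  series=[0,0,-0.15,0,0,0,0,-1.1,0.1,0,0,0,0,-1.0,0.1,0,0,0,0,-1.0,0.3,0,0,0,0,-1.0,0.4,0,0,0,0,-0.9,0.5,0,0,0,0,-0.9,0.6,0,0,0,0,-0.8,0.7,0,0,0,0,-0.7,0.8,0,0,0,0,-0.6,0.9,0,0,0,0,-0.5,0.9,0,0,0,0,-0.4,1.0,0,0,0],
)

```text
time_s: 27.65
eef_pos: [0.3762, -0.0303, 0.1742]
eef_rot: [-2.118, -2.32, 0.0]
force: [-0.0, 1.2, -0.3]
grip_width: 0.0142
```

Run:
```python
from m import *
I=look('15'); go(ws([-.1418,.0005,.176]),5.2); s=robot.sense(); print(st(s['eef_pos']))
for r in tiltfit(I,[[-.062,.07,0,0,0],[-.055,.07,5,0,0]],roi=(170,115,290,230)): print(r)
```

```text
t 27.75 pos [ 0.3754 -0.0303  0.1735] yaw 5.2 zax [-0.002 -0.    -1.   ] w 0.0143 F [-2.  -0.   0.9]
d cm [ 0.    1.04 -0.25] n 1 row [ 0.    1.04 -0.25] then wz -0.0
[-0.15218769  0.00046052  0.17353388]
(np.float64(0.026195301358552858), [-0.062, 0.067, 0.504, 0.004, 0.98])
(np.float64(0.03245254931149977), [-0.059, 0.073, 1.949, 0.001, 1.476])
```

play_rows(
  series=[0,0.3,-0.1,0,0,0,0,0.2,-0.1,0,0,0,0,0.3,0,0,0,0,0,0.2,0,0,0,0],
)

```text
time_s: 28.15
eef_pos: [0.3865, -0.0295, 0.1773]
eef_rot: [-2.118, -2.32, 0.002]
force: [-5.0, -0.6, 1.9]
grip_width: 0.0145
```

play_rows(
  series=[0,0.7,-0.7,0,0,0,0,0.6,-0.7,0,0,0,0,0.8,-0.6,0,0,0,0,0.7,-0.6,0,0,0,0,0.8,-0.6,0,0,0,0,0.9,-0.5,0,0,0,0,0.8,-0.5,0,0,0,0,1.0,-0.4,0,0,0,0,0,0,0,0,0],
)

```text
time_s: 29.05
eef_pos: [0.4515, -0.0234, 0.2238]
eef_rot: [2.117, 2.319, 0.003]
force: [-1.0, -0.4, 0.3]
grip_width: 0.0141
```

```bash
cat >> m.py <<'E'
def tf(tag,t,roi=(170,115,310,240)):
    I=look(tag); s=robot.sense(); print(round(s['time_s'],2),'TCP st',np.round(st(s['eef_pos']),4),'F',np.round(s['force'],1)); H=st(s['eef_pos'])+[0,0,.0095]
    for tt in (t,t+15,t-15):
        a=np.radians(tt); r=tiltfit(I,[[-.0525*np.cos(a)-.012*np.sin(a),.082-.012*np.cos(a)+.0525*np.sin(a),tt,0,0]],roi=roi)[0]
        x,z,q=r[1][:3]; h=[x+.083*np.sin(np.radians(q)),z+.083*np.cos(np.radians(q))]; print(round(r[0],3),r[1],'d tube',round(float(np.hypot(H[0]-h[0],H[2]-h[1])),3))
E
python3 - <<'E'
from m import *
tf('16',32)
E
```

```text
29.15 TCP st [-0.0776  0.0005  0.223 ] F [-1.6  0.   0.4]
0.019 [-0.054, 0.098, 34.708, 0.003, -0.69] d tube 0.097
0.048 [-0.061, 0.102, 41.104, 0.007, 3.587] d tube 0.098
0.022 [-0.051, 0.1, 33.579, -0.0, -1.28] d tube 0.096
```

The fit gives tilt 34° (planned 32°) with the edge on the strip and a tube distance of 97 mm, so the linkage is behaving as modelled.

play_rows(
  series=[0,0.9,-0.4,0,0,0,0,0.9,-0.3,0,0,0,0,1.0,-0.3,0,0,0,0,1.0,-0.2,0,0,0,0,1.0,-0.1,0,0,0,0,1.0,-0.1,0,0,0,0,1.0,-0.1,0,0,0,0,1.0,0.1,0,0,0,0,1.0,0.1,0,0,0,0,0,0,0,0,0],
)

```text
time_s: 30.15
eef_pos: [0.5383, -0.0155, 0.2357]
eef_rot: [2.118, 2.32, 0.0]
force: [-1.1, -0.0, 1.4]
grip_width: 0.014
```

Run:
```python
from m import *
tf('17',68)
```

```text
30.25 TCP st [0.01   0.0005 0.2358] F [-0.7 -0.3 -0.2]
0.038 [-0.044, 0.114, 67.873, 0.007, -1.285] d tube 0.103
0.039 [-0.043, 0.115, 68.769, 0.007, -0.385] d tube 0.103
0.038 [-0.041, 0.119, 68.364, 0.004, -1.775] d tube 0.099
```

play_rows(
  series=[0,1.1,0.1,0,0,0,0,0.9,0.2,0,0,0,0,1.0,0.3,0,0,0,0,0.9,0.3,0,0,0,0,0.8,0.4,0,0,0,0,0.8,0.5,0,0,0,0,0.8,0.5,0,0,0,0,0.7,0.5,0,0,0,0,0,0,0,0,0],
)

```text
time_s: 31.15
eef_pos: [0.607, -0.0092, 0.2068]
eef_rot: [-2.117, -2.319, 0.002]
force: [0.1, -0.2, -2.0]
grip_width: 0.0141
```

Run:
```python
from m import *
tf('18',98)
```

```text
31.25 TCP st [0.0796 0.0006 0.2076] F [ 0.1 -1.  -2.1]
0.075 [-0.01, 0.138, 102.608, 0.004, -0.363] d tube 0.098
0.07 [-0.013, 0.133, 102.026, 0.005, -0.966] d tube 0.102
0.061 [-0.033, 0.093, 97.795, 0.029, -2.358] d tube 0.139
```

play_rows(
  series=[0,0.5,0.6,0,0,0,0,0.3,0.6,0,0,0,0,0.3,0.6,0,0,0,0,0,0,0,0,0,0,0,0,0,0,0,0,0,0,0,0,0,0,0,0,0,0,0],
)

```text
time_s: 31.95
eef_pos: [0.6178, -0.0081, 0.1905]
eef_rot: [2.118, 2.32, 0.001]
force: [-0.4, -1.1, -1.1]
grip_width: 0.0142
```

Run:
```python
from m import *
tf('19',110)
for n in ('red','blue','purple','orange'):
    d=robot.spot_in('scene','carton_'+n)[:2]; print(n,[(np.round(x['box']).tolist(),x['conf'],np.round(st(atz('scene',x['box'][0]+x['box'][2]/2,x['box'][1]+x['box'][3]/2,.03)),3).tolist()) for x in d])
```

```text
32.05 TCP st [0.0913 0.0006 0.1906] F [ 0.1 -0.3 -1.7]
0.155 [0.05, 0.139, 164.358, 0.008, -0.022] d tube 0.142
0.151 [0.048, 0.142, 155.534, -0.002, 8.527] d tube 0.134
0.18 [0.021, 0.071, 62.053, 0.004, -0.483] d tube 0.09
red [([288.0, 206.0, 23.0, 32.0], 0.68, [0.153, 0.045, 0.03]), ([184.0, 159.0, 183.0, 145.0], 0.46, [0.115, -0.021, 0.03])]
blue [([269.0, 224.0, 29.0, 28.0], 0.73, [0.145, -0.026, 0.03]), ([180.0, 158.0, 189.0, 145.0], 0.2, [0.112, -0.02, 0.03])]
purple [([104.0, 218.0, 27.0, 30.0], 0.92, [-0.235, -0.279, 0.03]), ([313.0, 228.0, 31.0, 22.0], 0.74, [0.243, 0.042, 0.03])]
orange [([305.0, 246.0, 29.0, 27.0], 0.61, [0.256, -0.029, 0.03]), ([349.0, 116.0, 25.0, 47.0], 0.4, [0.143, 0.483, 0.03])]
```

play_rows(
  series=[0,0.1,0.4,0,0,0,0,0,0,0,0,0,0,0,0,0,0,0],
)

```text
time_s: 32.55
eef_pos: [0.6184, -0.0082, 0.1858]
eef_rot: [-2.118, -2.32, 0.001]
force: [-0.4, -0.5, -1.1]
grip_width: 0.0141
```

Run:
```python
from m import *
I=look('20')
for n in ('red','blue'):
    d=robot.spot_in('scene','carton_'+n)[:1]; print(n,[(np.round(x['box']).tolist(),x['conf']) for x in d])
cv2.imwrite('pics/v12.png',cv2.resize(I['scene'][110:310,180:380],(600,600),interpolation=cv2.INTER_CUBIC))
```

```text
red [([282.0, 206.0, 28.0, 28.0], 0.98)]
blue [([271.0, 221.0, 26.0, 33.0], 0.83)]
```

View pics/v12.png

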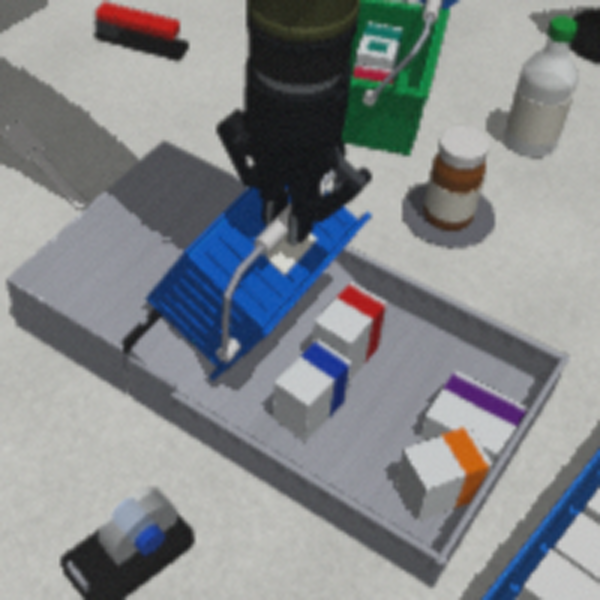

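All four cartons are out in the tray: blue crop (312,395), red (350,325), purple (475,415), orange (445,470). The empty basket lies on the strip, and the bottle stands on the mat. I will now reverse the arc to stand the basket up.

play_rows(
  series=[0,-0.1,-0.4,0,0,0,0,-0.3,-0.6,0,0,0,0,-0.3,-0.6,0,0,0,0,-0.5,-0.6,0,0,0,0,-0.7,-0.5,0,0,0,0,-0.8,-0.5,0,0,0,0,-0.8,-0.5,0,0,0,0,-0.8,-0.4,0,0,0,0,-0.9,-0.3,0,0,0,0,-1.0,-0.3,0,0,0,0,-0.9,-0.2,0,0,0,0,-1.1,-0.1,0,0,0],
)

```text
time_s: 33.95
eef_pos: [0.5364, -0.0156, 0.2364]
eef_rot: [2.118, 2.32, 0.001]
force: [0.6, 0.1, 0.3]
grip_width: 0.0143
```

Run:
```python
from m import *
tf('21',66)
```

```text
34.05 TCP st [0.0087 0.0005 0.2365] F [-0.  -0.3 -0.5]
0.237 [-0.014, 0.126, 65.391, 0.001, -0.276] d tube 0.1
0.235 [-0.012, 0.125, 65.754, -0.001, 2.323] d tube 0.103
0.238 [-0.017, 0.12, 63.01, 0.006, -2.868] d tube 0.101
```

Run:
```python
from m import *
I=look('22'); print([ (np.round(d['box']),d['conf']) for d in robot.spot_in('scene','carton_blue')[:2]], [ (np.round(d['box']),d['conf']) for d in robot.spot_in('scene','basket')[:2]])
I['scene'][214:,264:]=0
for x0 in ([-.031,.126,65,0,0],[-.015,.125,65,0,0],[-.04,.12,55,0,0]):
    r=tiltfit(I,[x0],roi=(170,115,310,240))[0]; print(r, 'contact s along wall', )
    x,z,t=r[1][:3]; a=np.radians(t); d=np.array([0-x,.082-z]); print('strip edge in basket coords x,z:',np.round([d[0]*np.cos(a)-d[1]*np.sin(a), d[0]*np.sin(a)+d[1]*np.cos(a)],4))
```

```text
[(array([272., 222.,  26.,  32.]), 0.82)] [(array([219., 142.,  73.,  81.]), 0.58)]
(np.float64(0.04463628454794888), [-0.021, 0.127, 66.78, 0.004, -1.367]) contact s along wall
strip edge in basket coords x,z: [0.0496 0.0016]
(np.float64(0.0463624824637584), [-0.02, 0.13, 67.993, 0.002, -0.407]) contact s along wall
strip edge in basket coords x,z: [0.052  0.0006]
(np.float64(0.04204123014531935), [-0.022, 0.119, 62.937, 0.008, -3.115]) contact s along wall
strip edge in basket coords x,z: [0.043  0.0028]
```

play_rows(
  series=[0,-1.0,-0.1,0,0,0,0,-1.0,-0.1,0,0,0,0,-1.0,0.1,0,0,0,0,-1.0,0.1,0,0,0,0,-1.0,0.1,0,0,0,0,-1.0,0.2,0,0,0,0,-1.0,0.3,0,0,0,0,-0.9,0.3,0,0,0,0,-0.9,0.4,0,0,0,0,0,0,0,0,0],
)

```text
time_s: 35.25
eef_pos: [0.4476, -0.0236, 0.2225]
eef_rot: [-2.117, -2.319, 0.002]
force: [-1.6, 0.7, -0.3]
grip_width: 0.0142
```

play_rows(
  series=[0,-1.0,0.4,0,0,0,0,-0.8,0.5,0,0,0,0,-0.9,0.5,0,0,0,0,-0.8,0.6,0,0,0,0,-0.7,0.6,0,0,0,0,-0.6,0.5,0,0,0,0,0,0,0,0,0],
)

```text
time_s: 35.95
eef_pos: [0.4, -0.0281, 0.1912]
eef_rot: [-2.118, -2.319, 0.002]
force: [-0.2, -0.4, -1.2]
grip_width: 0.0143
```

Run:
```python
from m import *
tf('23',8,roi=(170,105,285,230))
```

```text
36.05 TCP st [-0.126   0.0003  0.1921] F [-1.   0.1  0.3]
0.283 [0.001, 0.118, -4.552, -0.028, -13.374] d tube 0.12
0.278 [0.009, 0.136, -8.496, -0.03, -2.94] d tube 0.124
0.28 [0.008, 0.135, -5.465, -0.033, -6.07] d tube 0.127
```

Run:
```python
from m import *
I={'scene':cv2.imread('pics/scene23.png')}
I['scene'][212:,262:]=0
for s in ([-.045,.08,8,0,0],[-.055,.075,8,0,0],[-.045,.08,-5,0,0]):print(tiltfit(I,[s],roi=(170,105,285,235))[0])
m=cv2.inRange(cv2.cvtColor(I['scene'],cv2.COLOR_BGR2HSV),(98,90,30),(125,255,255))[105:235,170:285]; ys,xs=np.nonzero(m); print(xs.min()+170,xs.max()+170,ys.min()+105,ys.max()+105)
```

```text
(np.float64(0.017287038399293797), [-0.051, 0.086, 8.303, 0.005, -0.669])
(np.float64(0.019555947654756656), [-0.051, 0.084, 6.317, 0.005, -1.174])
(np.float64(0.02521985609419286), [-0.048, 0.087, 5.235, 0.002, -1.595])
198 271 138 213
```

play_rows(
  series=[0,-0.7,0.7,0,0,0,0,-0.7,0.7,0,0,0,0,-0.4,0.1,0,0,0,0,-0.4,0.1,0,0,0,0,-0.2,0,0,0,0,0,0,0,0,0,0],
)

```text
time_s: 36.65
eef_pos: [0.3775, -0.0302, 0.1764]
eef_rot: [2.118, 2.32, 0.0]
force: [-1.9, -0.8, 0.7]
grip_width: 0.0142
```

```bash
cat >> m.py <<'E'
def up(tag):
    I=look(tag); I['scene'][212:,262:]=0; s=robot.sense(); print(round(s['time_s'],2),'TCP st',np.round(st(s['eef_pos']),4),'F',np.round(s['force'],1))
    for q in ([-.06,.07,0,0,0],[-.05,.08,6,0,0],[-.06,.075,-6,0,0]):print(tiltfit(I,[q],roi=(165,105,285,235))[0])
E
python3 - <<'E'
from m import *
up('24')
E
```

```text
36.75 TCP st [-0.1499  0.0004  0.1763] F [-2.1 -0.5  0.5]
(np.float64(0.03324262705008463), [-0.051, 0.071, -6.462, 0.005, -0.558])
(np.float64(0.03479598564207753), [-0.05, 0.073, -4.924, 0.006, 0.806])
(np.float64(0.03147646585169461), [-0.049, 0.073, -6.715, 0.003, -0.369])
```

play_rows(
  series=[0,0.4,-1.0,0,0,0,0,0.5,-0.9,0,0,0,0,0.6,-0.9,0,0,0,0,0.7,-0.8,0,0,0,0,0.8,-0.7,0,0,0,0,0.9,-0.6,0,0,0,0,0.9,-0.5,0,0,0,0,1.0,-0.4,0,0,0,0,1.0,-0.3,0,0,0,0,1.0,-0.1,0,0,0,0,1.1,-0.1,0,0,0],
)

```text
time_s: 37.85
eef_pos: [0.4672, -0.0219, 0.2391]
eef_rot: [-2.118, -2.32, -0.0]
force: [-1.7, -0.7, 1.6]
grip_width: 0.0144
```

play_rows(
  series=[0,0,-0.5,0,0,0,0,0,-1,0,0,0,0,0,-1,0,0,0,0,0,-0.7,0,0,0,0,-0.4,0,0,0,0,0,-0.5,0,0,0,0,0,-0.4,0,0,0,0,0,0,0,0,0,0,0,0,0,0,0,0,0,0,0,0,0,0],
)

```text
time_s: 38.85
eef_pos: [0.4533, -0.0232, 0.271]
eef_rot: [-2.118, -2.32, 0.0]
force: [0.4, -0.4, -2.2]
grip_width: 0.0145
```

Run:
```python
from m import *
up('25')
```

```text
38.95 TCP st [-0.0739  0.0005  0.271 ] F [ 0.8 -0.  -2.4]
(np.float64(0.02601304315966879), [-0.08, 0.087, 2.751, 0.012, -1.677])
(np.float64(0.018786863758829098), [-0.074, 0.097, 3.975, 0.007, -0.212])
(np.float64(0.024677021338365468), [-0.075, 0.094, 2.35, 0.005, -2.684])
```

play_rows(
  series=[0,0.4,0.4,0,0,0,0,0,0.8,0,0,0,0,0,0.8,0,0,0,0,0,0.6,0,0,0,0,0,0.3,0,0,0,0,0,0.2,0,0,0,0,0,0.15,0,0,0,0,0,0,0,0,0,0,0,0,0,0,0],
)

```text
time_s: 39.85
eef_pos: [0.4577, -0.0229, 0.239]
eef_rot: [2.118, 2.319, 0.001]
force: [1.0, 0.5, 0.2]
grip_width: 0.0142
```

Run:
```python
from m import *
up('26')
```

```text
39.95 TCP st [-0.0696  0.0004  0.239 ] F [-0.2  0.2  0.3]
(np.float64(0.03196872125114991), [-0.074, 0.062, -2.236, 0.009, 0.287])
(np.float64(0.028979936966715303), [-0.075, 0.059, -3.217, 0.01, -0.795])
(np.float64(0.029278413893798483), [-0.076, 0.06, -0.592, 0.01, -0.108])
```

play_rows(
  series=[0,0,0,0,0,0,0,0,0,0,0,0,0,0,0,0,0,0,0,0,0,0,0,0,0,0,0,0,0,0,0,0,0,0,0,0,0,0,-1,0,0,0,0,0,-2,0,0,0,0,0,-3,0,0,0,0,0,-4,0,0,0,0,0,-4,0,0,0,0,0,-2,0,0,0],
  grip=0,
)

```text
time_s: 41.15
eef_pos: [0.4581, -0.0229, 0.4029]
eef_rot: [2.116, 2.317, 0.005]
force: [0.1, -0.3, 0.7]
grip_width: 0.0853
```

Run:
```python
from m import *
up('27')
def cen(m):
    ys,xs=np.nonzero(m); return xs.mean(),ys.mean()
for n,z in (('bottle',.055),('jar',.04),('wash_bottle',.08),('mat',.003)):
    o=robot.outline_of('scene',n)[:1]; print(n,[np.round(atz('scene',*cen(d['pixels']),z),3).tolist() for d in o])
for n in ('red','blue','purple','orange'):
    print(n,[(np.round(d['box']).tolist(),round(d['conf'],2),np.round(st(atz('scene',d['box'][0]+d['box'][2]/2,d['box'][1]+d['box'][3]/2,.03))[:2],3).tolist()) for d in robot.spot_in('scene','carton_'+n)[:2]])
print('green',[np.round(d['box']).tolist() for d in robot.spot_in('scene','green_basket')[:1]])
```

```text
41.25 TCP st [-6.850e-02  3.000e-04  4.025e-01] F [-0.3  0.  -0.5]
(np.float64(0.03448016261386733), [-0.07, 0.072, 1.279, 0.002, 1.555])
(np.float64(0.02242976345403047), [-0.077, 0.062, 1.166, 0.008, -0.542])
(np.float64(0.027487505679236746), [-0.07, 0.068, -3.493, 0.003, -0.516])
bottle [[0.638, 0.257, 0.055]]
jar [[0.645, -0.437, 0.04]]
wash_bottle [[0.651, 0.405, 0.08]]
mat [[0.643, 0.246, 0.003]]
red [([282.0, 206.0, 26.0, 27.0], 0.82, [0.138, 0.047])]
blue [([271.0, 225.0, 26.0, 29.0], 0.89, [0.149, -0.03])]
purple [([63.0, 245.0, 35.0, 26.0], 0.85, [-0.25, -0.387]), ([320.0, 235.0, 34.0, 32.0], 0.73, [0.28, 0.02])]
orange [([312.0, 250.0, 32.0, 32.0], 0.69, [0.281, -0.034])]
green [[288.0, 98.0, 44.0, 65.0]]
```

```bash
python3 -c "
from rig import robot
print(robot.hand_in())"
```

```text
the job is handed in; nothing more can be done
None
```

I handed the job in at about 41 s on the robot clock, and by my last checks every end condition is met. The hand-in reports no verdict.

**What I did:**
- I stood the amber bottle on the grey mat, then carried the blue basket by its handle onto the shelf behind the strip.
- **The first tip failed.** The basket slid over the strip to the foot of the chute with the cartons still inside, so I lifted it out and set it back on the shelf.
- **The second tip worked.** I pushed with the handle leaning back. The basket lay at about 102° with its lower edge on the strip, and all four cartons slid out.
- **Standing it back up:** its front edge first caught on the strip and it leaned back about 6°. I lifted it clear, set it down again and let go.

**Last checks, from the scene camera:**

| Thing | Measured |
|---|---|
| Blue basket | upright within about 3°; station x about -0.07 to -0.077, y about 0.00 |
| Bottle | (0.638, 0.257); an earlier mat fit gave (0.6375, 0.2575) |
| Cartons, station x | red 0.14, blue 0.15, purple and orange about 0.28; all in the tray |
| Jar, wash bottle | within a few mm of where they started |
| Green basket | same box in the image as at the start, to a few px |

**Where measurements disagreed:**
- The last mat outline came out about 13 mm off the earlier fit, probably because the bottle covers part of it. The earlier fit is the better one.
- The two cameras differ by 5 to 13 mm in x. I used their average for the station.
- The basket height fits scatter between 0.06 and 0.07 m. The contact force when setting down and the hand height both agree with the basket standing flat on the shelf.

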